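# Load the balance with the check weights, using tongs

### The arm

A 6-joint arm with a two-finger parallel gripper is mounted at the origin on a cart in front of the work surface, level with it; the furniture and walls round the work are solid. World frame = base frame: x ahead of the robot, y to its left, z up, the work surface at z = 0. Lengths are in m, angles in rad, forces in N, time in s.
With the tool pointing down it reaches from about 0.375 to 0.975 m from the base axis. Payload 3.8 kg.
Tool frame: the origin (TCP) lies midway between the tips of the shut fingers; the grasp point (between the pads) lies 19 mm behind it; z points along the fingers, y is the direction in which the jaws open and shut (so a half turn about z gives the same grasp; the last joint's range is limited). The gripper opens to 85 mm and grips with 20 to 120 N. Pads are 22 mm wide; open, the fingers measure 114 mm over their backs; the gripper's body (76 mm by 85 mm) begins 54 mm behind the grasp point. The pads swing forward as they close: fully open they stand 13 mm farther back than shut.
Start: joints at [1.227, 0.264, 1.604, -0, 1.274, -0.037], TCP at [0.204, 0.643, 0.231] pointing down, gripper open.
Joint ranges: [-2.63, 2.63], [-0.94, 2.18], [0.31, 2.57], [-1.31, 4.45], [0, 2.66], [-2.55, 2.55]. Speed limits (rad/s): [2.57, 2.57, 3.14, 3.14, 3.14, 3.14].

### API

Orientations are given as a rotation vector (axis times angle).
In Python, from workcell import bot gives the robot as it stands.
- The arm moves only by the tool drive_tool, never from a script. Its argument "steps" is a list of rows, each a list of 2 entries, a list of its own where there are three numbers: the shift along the tool's x, y, z in mm, then the turn about the tool's z in degrees. In form: [[[dx, dy, dz], twist], ...]. A call has 1 to 8 rows; each row shifts and turns the commanded pose from where the row before left it, along the tool's axes as they then stand; what a row does not reach is not made up. A row lasts 1/12 s, in which the tool goes at most 41.7 mm and 7.16 degrees, less where a joint would pass 70% of its speed; a pose out of reach is approached as far as the arm can. A call is refused whole if a number of a shift passes 41.7 or a number of a turn 7.16, either way. A call with a gripper value outside its range is refused whole. "jaw" is the opening, from 0 (shut) to 1 (fully open), set as the call begins (left out, the last holds). The fingers move at their own pace and stop on an object; "force" is the grip in N (left out, the last holds). Time passes only in rows, so rows that do not move let the fingers close. It gives the time, the measured TCP pose, the force and the opening at its end, in the units of the state.
- bot.read_state(): the state, without advancing time (a new reading comes with each control period).
- bot.read_camera(name): name is "scene" or "top"; returns the picture (384x512x3 uint8, red, green, blue); there is no depth.
- bot.camera_info(name): a dict with "fx", "fy", "cx", "cy" (pixels), "D" ([k1, k2, p1, p2, k3] as OpenCV has them; the pictures are not rectified), "position" and "attitude" of the camera in the world. Camera axes: x right, y down, z forward; pixel columns grow to the right and rows downward; lengths in m; the calibration is good to about 2 mm. A picture is of the moment at which its call begins. camera_info takes no time and is no camera call.
- bot.finish_job(): hands the job in, once; it reports no verdict.
The state is a dict: "time": time; "q": joint angles; "joint_vel": joint speeds; "joint_torque": joint torques, N m; "tool_pos": TCP position; "tcp_rot": TCP orientation; "wrist_force": force on the tool from outside, world axes, zero at the start; "torque": the same for the moment, N m; "width": opening from 0.0 (shut) to 1.0 (fully open).
Only numpy, scipy, OpenCV 4.12 (cv2) and the standard library are available. Lean on these libraries where they do the work, as an engineer would, in place of code of your own. Each camera call takes 0.05 s, during which the arm holds its last target.

### The job

Take the weight tongs out of their stand and, gripping the weights only with the tongs, set both steel weights gently upright and wholly on the pan of the small open balance, in either order, leaving the brass weight and the vials standing where they are. Then stand the tongs upright back in their stand and let go. The gripper itself must never touch a weight, and no weight may be dropped or tipped over.

Things in the scene. Friction and masses are not known exactly. Their poses are not given: they have to be found in the camera images.
- tongs_grip (a point): Grip point of the steel weight tongs (0.12 kg), which stand upright: midway between their two flat arms, 95 mm above the arms' feet (undersides). z up, y from arm to arm (squeezing direction). Rubber grip faces, 18 mm wide in x, run from 78 to 110 mm above the feet; arms end at 112, nothing above. Open: 47 mm over the grip faces. Readings of the tongs are lost while the fingers hold them.
- tongs_jaws (a point): Point midway between the rubber V jaws, 3 mm above the arms' feet, straight below tongs_grip. Jaws are 4 mm high, reach 8 mm either way in x; open they leave 24 mm between them, the arms 44 mm over all (18 wide in x). They close one to one with the grip faces, centre a weight's neck between them and hold it when the faces are 29 mm apart; a 15 to 20 N squeeze holds it well.
- tongs_bridge (a point): Centre of the tongs' black guide bridge, 26 mm (x) by 60 mm (y), from 47 to 64 mm above the feet; the arms slide through it towards each other along y and stay parallel.
- tongs_arm_l (a joint): How far each tongs arm is squeezed in: 0 open to 0.011 m at the stop; both arms move alike, grip faces are 47 mm minus twice this apart. Springs open them: 5 N to start, 7.8 N at the stop. Squeezed to 43 to 45 mm over the faces the tongs are carried with open jaws.
- stand_in (a point): Centre of the inner floor of the fixed grey tongs stand (floor 5 mm above the bench): an open pot, inside 28 mm (its x) by 60 mm (its y), rim 30 mm above the bench, 56 x 88 mm outside at its foot. The tongs stand loosely in it on their feet, their y along its y (yaw of both within about 0.05 rad).
- pan (a point): Centre of the top face of the round steel pan, 84 mm in diameter, of the compact white balance (fixed; body 130 x 110 mm, 36 mm high). The pan's top is 50 mm above the bench, the highest part of it. Beyond the work stand an autosampler on the left (up to about 0.25 m tall, y above 0.1 m) and a hooded balance on the right (0.25 m tall, y below -0.34 m): pass above them.
- weight_a_center (a point): Steel weight, about 0.1 kg, upright on the bench: body 24 mm across, 22 mm high; neck 12 mm across from 22 to 36 mm up; knob 16 mm across up to 44 mm. This point: on its axis 22 mm up; mid neck is 7 mm higher. vial_a and vial_b stand on opposite sides, centres 28 to 30 mm from its axis, so the open tongs go down only with the arms on the two free sides.
- weight_b_center (a point): Steel weight, about 0.1 kg, upright on the bench: body 24 mm across, 22 mm high; neck 12 mm across from 22 to 36 mm up; knob 16 mm across up to 44 mm. This point: on its axis 22 mm up; mid neck is 7 mm higher. brass_weight and vial_c stand on opposite sides, centres 28 to 30 mm from its axis, so the open tongs go down only with the arms on the two free sides.
- brass_weight_center (a point): Yellow brass weight of the same shape and size as the steel ones, standing close beside weight_b; not wanted, it stays. This point is on its axis 22 mm above its underside.
- vial_a_center (a point): Vial with a blue cap, beside weight_a; 23 mm in diameter, 52 mm high. This point is on its axis half-way up.
- vial_b_center (a point): Vial with a red cap, beside weight_a; 23 mm in diameter, 52 mm high. This point is on its axis half-way up.
- vial_c_center (a point): Vial with a white cap, beside weight_b; 23 mm in diameter, 52 mm high. This point is on its axis half-way up.
Things that resemble listed ones, but are neither listed nor needed, are in the scene too. What is shaped like the part that bears vial_a_center but turquoise is not meant.

How it is judged:
On the way, in this order (a step that is already met when the one before it is completed fails the run):
1. one of the steel weights is lifted clear of the bench in the tongs (((height (world z) of weight_a_center above 0.05 m and contact force between tongs and weight_a above 0.3 N) or (height (world z) of weight_b_center above 0.05 m and contact force between tongs and weight_b above 0.3 N))), for 0.2 s.
2. both steel weights stand on the pan (horizontal distance between each of weight_a_center, weight_b_center and pan below 0.031 m and z of weight_a_center in the frame of pan between 0.018 and 0.026 m and angle between each of weight_a_center, weight_b_center's own z axis and vertical below 0.1 rad and z of weight_b_center in the frame of pan between 0.018 and 0.026 m), for 0.2 s.
At the end, for the whole second after the job is handed in: Both steel weights stand still and upright on the pan, each wholly on it (axis within 31 mm of the pan's centre); the tongs stand still and upright on the floor of their stand (within 13 mm of its centre); the brass weight and the three vials are upright and within 12 mm of where they began (all of step 2 and linear speed of each of weight_a, weight_b, tongs below 0.01 m/s and horizontal distance between tongs_grip and stand_in below 0.013 m and z of tongs_grip in the frame of stand_in between 0.09 and 0.1 m and angle between tongs_grip's own z axis and vertical below 0.1 rad and distance of each of brass_weight_center, vial_a_center, vial_b_center, vial_c_center from where it was at the start of the episode below 0.012 m and angle between each of brass_weight_center, vial_a_center, vial_b_center, vial_c_center's own z axis and vertical below 0.2 rad); the robot touches nothing.
It fails at once if the gripper or the arm itself touches a weight (contact force between any of weight_a, weight_b, brass_weight and the fingers above 0.5 N or contact force between any of weight_a, weight_b, brass_weight and the arm above 0.5 N).
It fails at once if a steel weight is let go of more than 15 mm above its resting height on the pan ((height (world z) of weight_a_center above 0.087 m and contact force between tongs and weight_a below 0.02 N) or (height (world z) of weight_b_center above 0.087 m and contact force between tongs and weight_b below 0.02 N)).
It fails at once if a steel weight is tipped over (angle between any of weight_a_center, weight_b_center's own z axis and vertical above 0.6 rad).
It fails at once if the brass weight or a vial is pushed 12 mm or more, or tipped (distance of any of brass_weight_center, vial_a_center, vial_b_center, vial_c_center from where it was at the start of the episode above 0.012 m or angle between any of brass_weight_center, vial_a_center, vial_b_center, vial_c_center's own z axis and vertical above 0.3 rad).
It also fails if it takes over 69 s, if anything falls off the work surface, if the arm or the gripper's body presses on something with over 40 N, if the wrist force passes 120 N, or if a joint passes its speed limit or range.

## Working session

There is one attempt and no reset: what is moved stays moved. The work goes in short steps, Python scripts to look and compute and a tool call to move; the robot and the scene stay as the last step left them, time stands still between calls to the robot, and variables do not carry over. Pictures are saved under pics/ and viewed, and the job is handed in when it is done.

Besides the shell and the picture viewer there is one more tool, called after "Emit:" as a command line: name --argument value ..., lists and objects as JSON in quotes. drive_tool: Moves the arm, as the interface text tells. Its arguments: {"type":"object","properties":{"steps":{"type":"array","items":{"type":"array"}},"jaw":{"type":"number"},"force":{"type":"number"}},"required":["steps"]}

```bash
ls; mkdir -p pics
python3 - <<'E'
from workcell import bot
import cv2
print(bot.read_state())
for n in("scene","top"):
    im=bot.read_camera(n); cv2.imwrite(f"pics/{n}0.png",cv2.resize(im[:,:,::-1],(800,600),interpolation=cv2.INTER_CUBIC)); cv2.imwrite(f"pics/raw_{n}0.png",im[:,:,::-1])
    print(bot.camera_info(n))
E
```

```text
pics
{'time': 0.0, 'q': array([ 1.22709419e+00,  2.64755509e-01,  1.60536909e+00, -2.53671192e-05,
        1.27367841e+00, -3.68952398e-02]), 'joint_vel': array([ 0.00024953, -0.00118966, -0.00097984, -0.00048934, -0.00132803,
        0.00083256]), 'joint_torque': array([-1.15246443e-03, -5.15097606e+01, -3.67322409e+01, -8.06748153e-05,
        1.24601190e-02,  2.49008178e-05]), 'tool_pos': array([0.20362447, 0.64279773, 0.22996308]), 'tcp_rot': array([-0.47997109, -3.10431044,  0.00341612]), 'wrist_force': array([ 0.10211988,  0.73169542, -1.20576803]), 'torque': array([-0.01912897,  0.00804454,  0.01799143]), 'width': 0.9985751736224258}
{'fx': 481.12663196901656, 'fy': 481.12663196901656, 'cx': 259.37726556086267, 'cy': 192.4635568507699, 'D': array([-0.12781935,  0.        ,  0.        ,  0.        ,  0.        ]), 'position': array([-0.0499522 ,  0.18893614,  0.61013949]), 'attitude': array([-1.2413841 ,  2.12568138, -1.04277898])}
{'fx': 453.9796698024681, 'fy': 453.9796698024681, 'cx': 261.04038651946854, 'cy': 195.2141499260336, 'D': array([-0.06269913,  0.        ,  0.        ,  0.        ,  0.        ]), 'position': array([ 0.44106571, -0.12305362,  0.92194299]), 'attitude': array([-2.19862334,  2.15109012, -0.12391664])}
```

View pics/scene0.png

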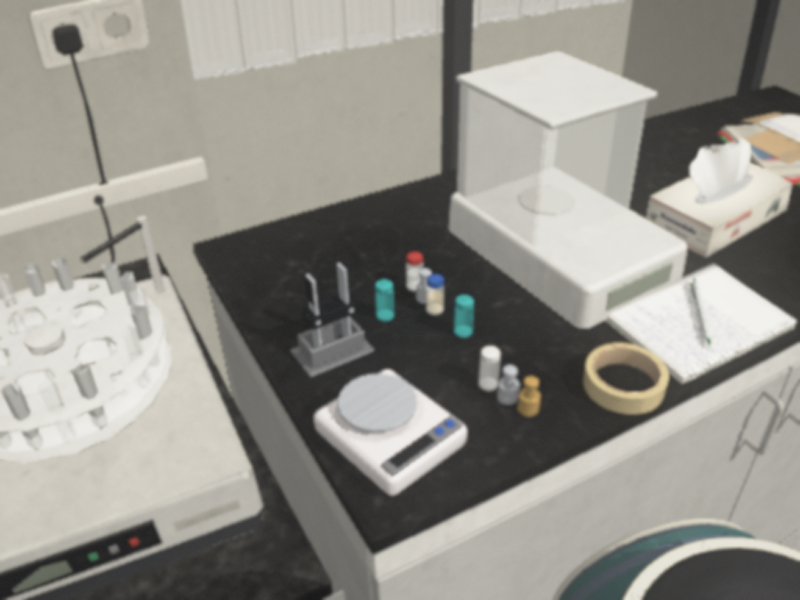

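View pics/top0.png

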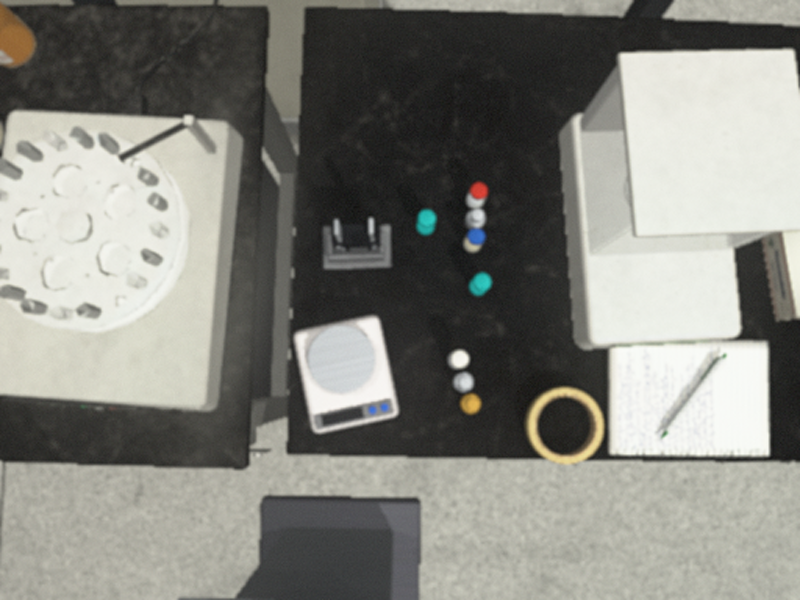

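The scene view shows the tongs in their stand (~330,335), the small balance (~378,403), weight_a at (425,285) between the red (414,270) and blue (435,293) caps, and weight_b at (508,385) between the white cap (489,367) and the brass weight (529,397). The turquoise vials are decoys. I'll enlarge next.

Run:
```python
import cv2
a=cv2.imread("pics/raw_top0.png"); 
def crop(im,x0,y0,x1,y1,s,n): cv2.imwrite(n,cv2.resize(im[y0:y1,x0:x1],None,fx=s,fy=s,interpolation=cv2.INTER_CUBIC))
crop(a,180,105,330,205,5,"pics/t_up.png")
crop(a,180,190,330,290,5,"pics/t_lo.png")
b=cv2.imread("pics/raw_scene0.png")
crop(b,180,150,320,255,5,"pics/s_up.png")
crop(b,195,210,355,310,5,"pics/s_lo.png")
```

```text
(no output)
```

View pics/t_up.png

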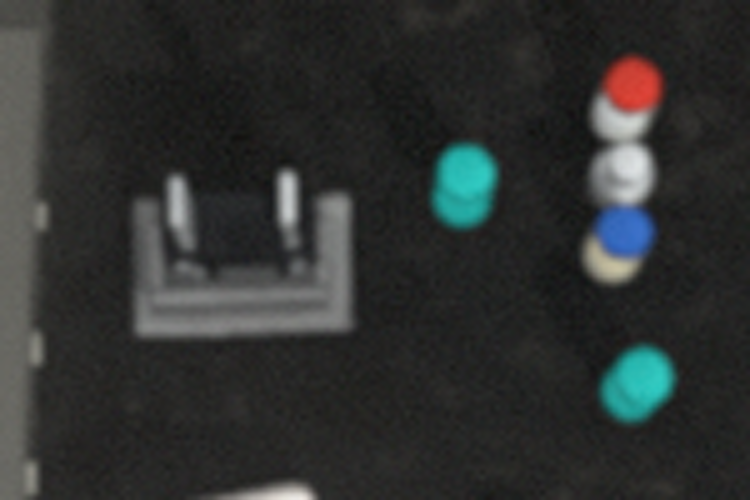

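View pics/t_lo.png

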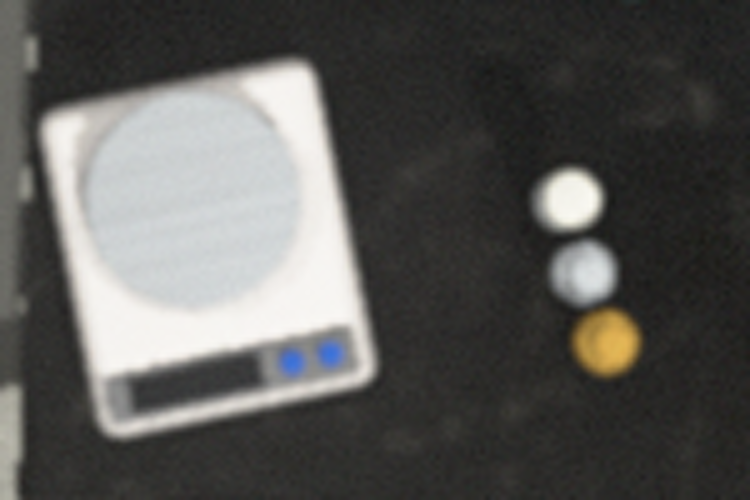

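View pics/s_up.png

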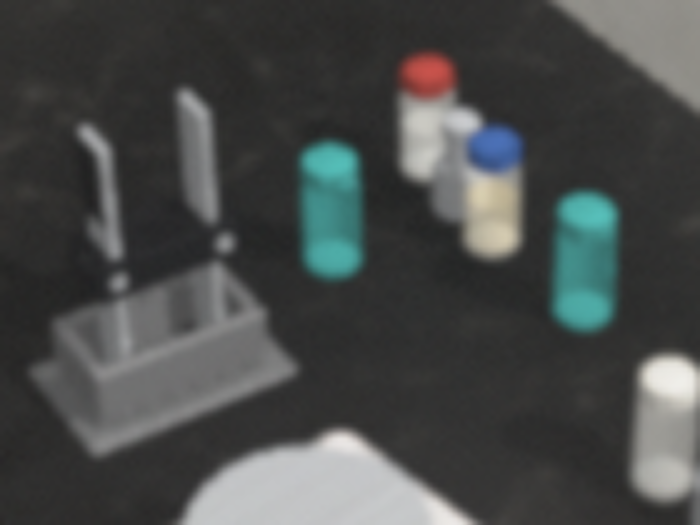

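View pics/s_lo.png

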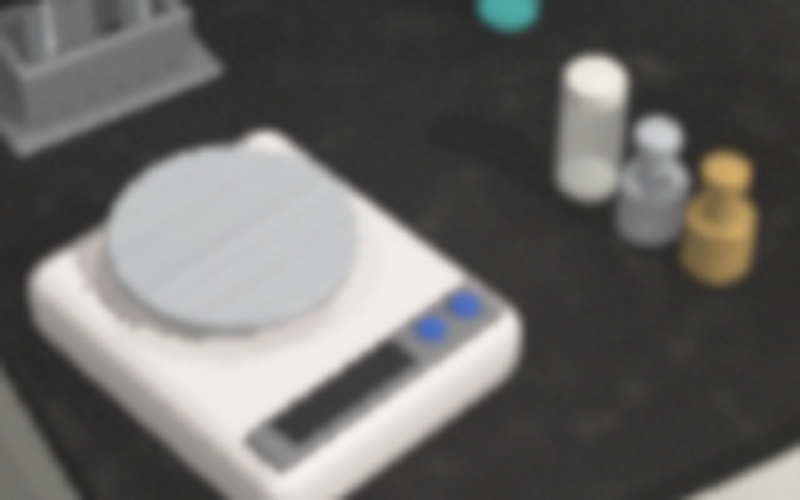

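```bash
cat > h.py <<'E'
import numpy as np, cv2
from scipy.spatial.transform import Rotation as R
from workcell import bot
C={n:bot.camera_info(n) for n in("scene","top")}
def KRt(n):
    c=C[n];K=np.array([[c['fx'],0,c['cx']],[0,c['fy'],c['cy']],[0,0,1.]])
    return K,R.from_rotvec(c['attitude']).as_matrix(),np.array(c['position']),c['D']
def ray(n,u,v):
    K,Rm,p,D=KRt(n); x=cv2.undistortPoints(np.array([[[u,v]]],float),K,D)[0,0]
    return p,Rm@np.array([x[0],x[1],1])
def onz(n,u,v,z):
    p,d=ray(n,u,v); return p+d*(z-p[2])/d[2]
def proj(n,P):
    K,Rm,p,D=KRt(n); P=np.atleast_2d(P).astype(float)
    r=Rm.T
    return cv2.projectPoints(P.reshape(-1,1,3),cv2.Rodrigues(r)[0],-r@p,K,D)[0][:,0]
def cr(u,v,x0,y0,s=5): return (u+.5)/s-.5+x0,(v+.5)/s-.5+y0
E
python3 - <<'E'
from h import *
T=lambda u,v,lo=0:cr(u,v,180,190 if lo else 105)
S=lambda u,v,lo=0:cr(u,v,*( (195,210) if lo else (180,150)))
def p(n,l,uv,z): print(l,n,np.round(onz(n,*uv,z),4))
p("top","red",T(634,84),.052);p("top","blue",T(625,231),.052);p("top","wa",T(630,163),.044)
p("top","white",T(571,199,1),.052);p("top","wb",T(588,266,1),.044);p("top","brass",T(611,337,1),.044)
p("top","pan",T(192,199,1),.05)
p("top","armL",T(177,178),.117);p("top","armR",T(288,172),.117)
for a in((133,335),(354,328),(133,200),(350,194)): p("top","foot",T(*a),.0)
p("scene","red",S(428,72),.052);p("scene","blue",S(495,143),.052);p("scene","wa",S(463,120),.044)
p("scene","white",S(596,78,1),.052);p("scene","wb",S(659,134,1),.044);p("scene","brass",S(727,168,1),.044)
p("scene","pan",S(232,236,1),.05)
p("scene","armL",S(86,130),.117);p("scene","armR",S(186,95),.117)
for a in((33,372),(97,455),(298,367)): p("scene","foot",S(*a),.0)
E
```

```text
red top [ 0.6777 -0.2188  0.052 ]
blue top [ 0.6189 -0.2159  0.052 ]
wa top [ 0.6479 -0.2184  0.044 ]
white top [ 0.4655 -0.1969  0.052 ]
wb top [ 0.4401 -0.2045  0.044 ]
brass top [ 0.4131 -0.2137  0.044 ]
pan top [ 0.4624 -0.0517  0.05  ]
armL top [ 0.6212 -0.0468  0.117 ]
armR top [ 0.6243 -0.0868  0.117 ]
foot top [ 0.5813 -0.0198  0.    ]
foot top [ 0.5863 -0.1104  0.    ]
foot top [ 0.6377 -0.0179  0.    ]
foot top [ 0.6423 -0.1074  0.    ]
red scene [ 0.6775 -0.2175  0.052 ]
blue scene [ 0.6198 -0.2155  0.052 ]
wa scene [ 0.6499 -0.2183  0.044 ]
white scene [ 0.4663 -0.1962  0.052 ]
wb scene [ 0.4381 -0.204   0.044 ]
brass scene [ 0.4123 -0.2142  0.044 ]
pan scene [ 0.4625 -0.05    0.05  ]
armL scene [ 0.6224 -0.0463  0.117 ]
armR scene [ 0.6243 -0.0867  0.117 ]
foot scene [ 0.6411 -0.0198  0.    ]
foot scene [ 0.585  -0.0227  0.    ]
foot scene [ 0.5922 -0.1107  0.    ]
```

```bash
cat > ov.py <<'E'
from h import *
def box(c,yaw,dx,dy,z0,z1):
    q=np.array([[a*dx/2,b*dy/2] for a,b in((-1,-1),(1,-1),(1,1),(-1,1))])
    r=np.array([[np.cos(yaw),-np.sin(yaw)],[np.sin(yaw),np.cos(yaw)]])
    q=q@r.T+np.array(c)[:2]
    return [np.c_[q,np.full(4,z)] for z in(z0,z1)]+[np.array([[*k,z0],[*k,z1]]) for k in q]
def circ(c,rad,z):
    t=np.linspace(0,2*np.pi,40); return np.c_[c[0]+rad*np.cos(t),c[1]+rad*np.sin(t),np.full(40,z)]
def draw(im,n,lines,col,x0,y0,s):
    for L in lines:
        p=proj(n,L); p=(p-[x0,y0]+.5)*s-.5
        cv2.polylines(im,[np.round(p*8).astype(int)],len(L)>2,col,1,cv2.LINE_AA,3)
def weight(c): return [circ(c,.012,0),circ(c,.012,.022),circ(c,.006,.03),circ(c,.008,.036),circ(c,.008,.044)]
def vial(c): return [circ(c,.0115,0),circ(c,.0115,.052)]
def tongs(c,yaw,z0=.005,op=.047):
    u=np.array([-np.sin(yaw),np.cos(yaw)]);c=np.array(c)[:2]
    L=box(c,yaw,.026,.06,z0+.047,z0+.064)
    L+=box(c,yaw,.018,op,z0+.078,z0+.110)
    return L
E
cat > o1.py <<'E'
from ov import *
import sys
st=(.6125,-.0648);sy=.06; tg=(.6135,-.066);ty=.06
WA=(.649,-.2183);WB=(.439,-.2043);BR=(.4127,-.214);VA=(.6193,-.2157);VB=(.6776,-.218);VC=(.466,-.1965);PAN=(.4625,-.051)
for n,x0,y0,x1,y1,s,o in(("top",190,125,270,195,9,"a"),("scene",180,160,260,245,7,"b"),("top",285,105,330,185,7,"c"),("scene",255,155,300,215,9,"d"),("top",185,195,325,275,5,"e"),("scene",200,210,350,310,5,"f")):
    im=cv2.imread(f"pics/raw_{n}0.png"); im=cv2.resize(im[y0:y1,x0:x1],None,fx=s,fy=s,interpolation=cv2.INTER_CUBIC)
    d=lambda L,c:draw(im,n,L,c,x0,y0,s)
    d(box(st,sy,.056,.088,0,0),(0,255,255));d(box(st,sy,.028,.06,.03,.03),(0,255,0));d(tongs(tg,ty),(0,0,255))
    for w in(WA,WB,BR): d(weight(w),(0,255,0))
    for v in(VA,VB,VC): d(vial(v),(0,0,255))
    d([circ(PAN,.042,.05)],(0,0,255))
    cv2.imwrite(f"pics/ov_{o}{sys.argv[1]}.png",im)
E
python3 o1.py 1
python3 -c "
import cv2,numpy as np
def pad(i,h): return cv2.copyMakeBorder(i,0,max(0,h-i.shape[0]),0,0,cv2.BORDER_CONSTANT)
"
```

```text
(no output)
```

View pics/ov_a1.png

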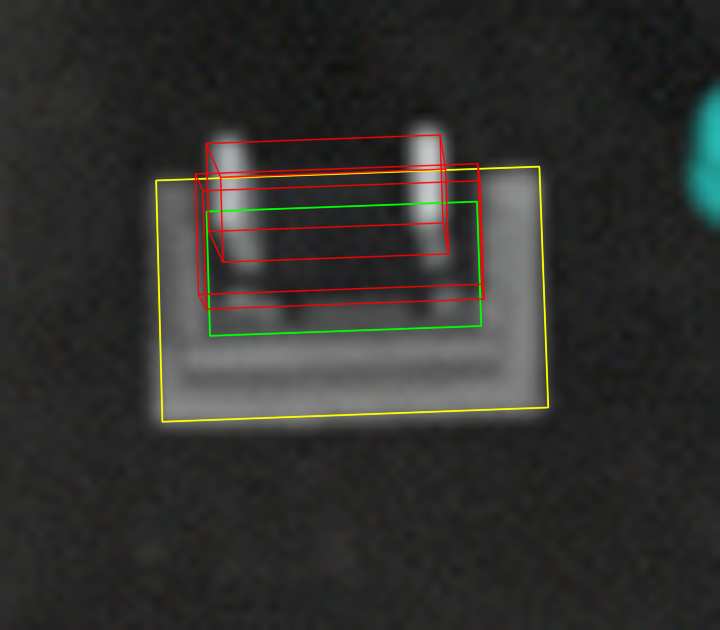

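View pics/ov_b1.png

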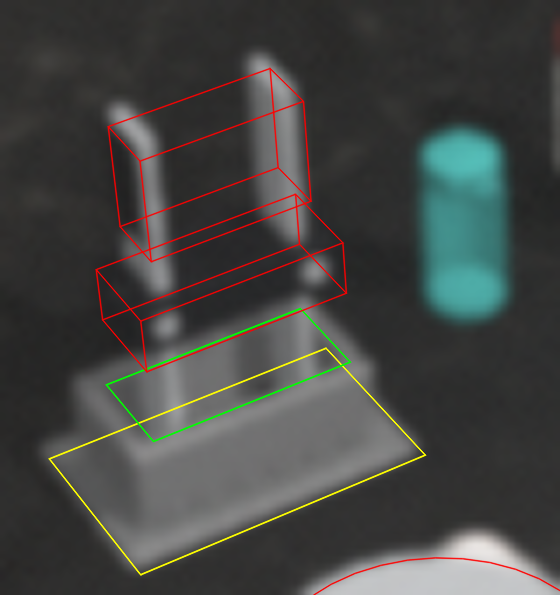

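View pics/ov_c1.png

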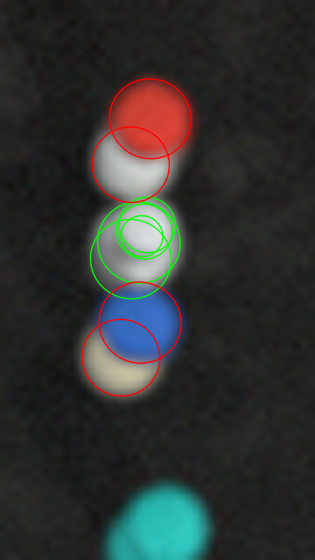

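View pics/ov_d1.png

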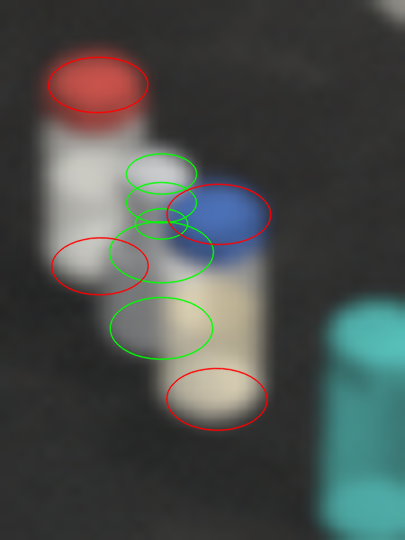

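View pics/ov_e1.png

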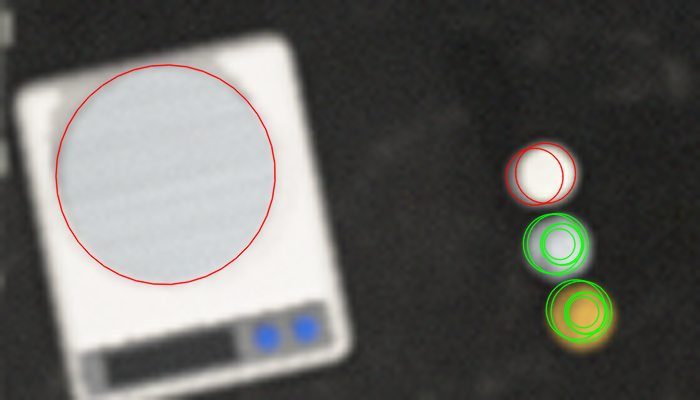

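View pics/ov_f1.png

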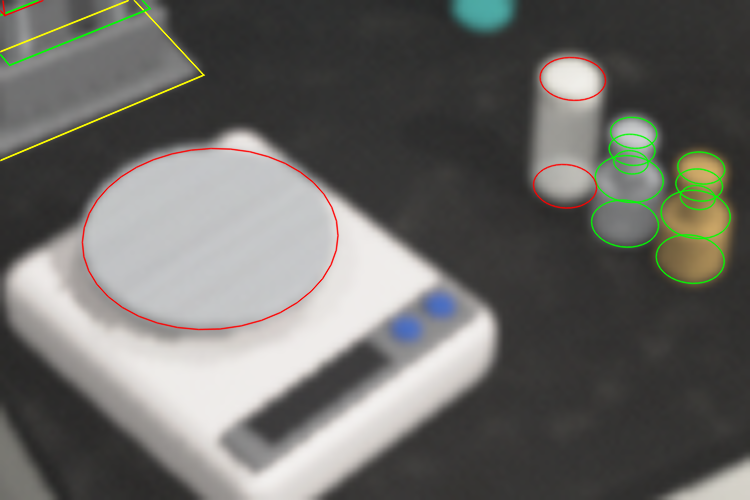

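```bash
cat > plan.py <<'E'
from h import *
import sys,json
def cur():
    s=bot.read_state(); Rm=R.from_rotvec(s['tcp_rot']).as_matrix(); return np.array(s['tool_pos']),Rm,s
def yaw(Rm): return np.arctan2(-Rm[0,1],Rm[1,1])
# usage: plan.py x y z yaw [maxstep_mm]  (yaw of the tool y, world)
def plan(x,y,z,yw,ms=40.,dp=0,p=None,Rm=None,tmax=7.0):
    if p is None: p,Rm,s=cur()
    t=np.array([x,y,z]); y0=yaw(Rm); dw=(yw-y0+np.pi)%(2*np.pi)-np.pi
    n=max(1,int(np.ceil(np.linalg.norm(t-p)*1e3/ms)),int(np.ceil(abs(np.degrees(dw))/tmax)))
    rows=[];Rc=Rm.copy()
    for i in range(n):
        goal=p+(t-p)/(n-i); d=Rc.T@(goal-p)*1e3; d=np.round(d,1)
        tw=round(-np.degrees(((yw-yaw(Rc)+np.pi)%(2*np.pi)-np.pi))/(n-i),1)
        rows.append([[float(v) for v in d],float(tw)])
        p=p+Rc@d/1e3; Rc=Rc@R.from_rotvec([0,0,np.radians(tw)]).as_matrix()
    return rows,p,Rc
if __name__=="__main__":
    p,Rm,s=cur(); print("now",np.round(p,4),"yaw",round(yaw(Rm),4),"tilt",np.round(Rm[:2,2],4),"w",round(s['width'],3),"t",round(s['time'],2),"F",np.round(s['wrist_force'],1))
    a=json.loads(sys.argv[1]) if len(sys.argv)>1 else []
    for wp in a:
        rows,p,Rm=plan(*wp,p=p,Rm=Rm); print(json.dumps(rows))
E
python3 plan.py "[[0.25,0.63,0.33,0.06],[0.613,-0.066,0.33,0.06],[0.6155,-0.066,0.15,0.06]]"
```

```text
now [0.2037 0.6428 0.2301] yaw -0.3068 tilt [-0.0007 -0.002 ] w 1.0 t 0.1 F [ 0.3  0.2 -0.2]
[[[-12.0, 0.4, -25.0], -5.3], [[-12.0, -0.7, -25.0], -5.2], [[-11.9, -1.8, -25.0], -5.3], [[-11.7, -2.9, -24.9], -5.2]]
[[[-16.0, -35.8, 0.1], -0.0], [[-16.0, -35.8, 0.1], -0.0], [[-16.0, -35.8, 0.0], -0.0], [[-16.0, -35.8, 0.1], -0.0], [[-16.0, -35.8, 0.0], -0.0], [[-16.1, -35.8, 0.1], -0.0], [[-16.0, -35.8, 0.0], -0.0], [[-16.1, -35.8, 0.1], -0.0], [[-16.0, -35.8, 0.0], -0.0], [[-16.1, -35.8, 0.1], -0.0], [[-16.0, -35.8, 0.0], -0.0], [[-16.1, -35.9, 0.1], -0.0], [[-16.0, -35.8, 0.0], -0.0], [[-16.1, -35.9, 0.1], -0.0], [[-16.0, -35.8, 0.0], -0.0], [[-16.1, -35.9, 0.1], -0.0], [[-16.0, -35.8, 0.0], -0.0], [[-16.1, -35.9, 0.1], -0.0], [[-16.0, -35.8, 0.0], -0.0], [[-16.1, -35.9, 0.1], -0.0]]
[[[-0.5, 0.0, 36.0], -0.0], [[-0.5, 0.1, 36.0], -0.0], [[-0.5, 0.0, 36.0], -0.0], [[-0.5, 0.1, 36.0], -0.0], [[-0.6, 0.0, 36.0], -0.0]]
```

Emit:
drive_tool --steps '[[[-12,0.4,-25],-5.3],[[-12,-0.7,-25],-5.2],[[-12,-1.8,-25],-5.3],[[-12,-2.9,-25],-5.2],[[-16,-36,0],0],[[-16,-36,0],0],[[-16,-36,0],0],[[-16,-36,0],0]]' --jaw 1.0

```text
time: 0.77
tool_pos: [0.3234, 0.4889, 0.3307]
tcp_rot: [0.095, -3.14, 0.001]
wrist_force: [1.2, 0.4, -0.9]
width: 0.998
```

Emit:
drive_tool --steps '[[[-16,-36,0],0],[[-16,-36,0],0],[[-16,-36,0],0],[[-16,-36,0],0],[[-16,-36,0],0],[[-16,-36,0],0],[[-16,-36,0],0],[[-16,-36,0],0]]'

```text
time: 1.43
tool_pos: [0.4682, 0.2088, 0.3309]
tcp_rot: [0.094, -3.14, 0.0]
wrist_force: [0.2, 0.4, -0.4]
width: 1.0
```

Emit:
drive_tool --steps '[[[-16,-36,0],0],[[-16,-36,0],0],[[-16,-36,0],0],[[-16,-36,0],0],[[-16,-36,0],0],[[-16,-36,0],0],[[-16,-36,0],0],[[0,0,0],0]]'

```text
time: 2.1
tool_pos: [0.5968, -0.0404, 0.3299]
tcp_rot: [0.085, -3.14, 0.005]
wrist_force: [-0.8, 1.2, -0.4]
width: 1.002
```

```bash
python3 plan.py "[[0.6155,-0.066,0.15,0.06]]"
```

```text
now [ 0.5968 -0.0404  0.3299] yaw 0.0543 tilt [-0.0004 -0.0034] w 1.002 t 2.1 F [-0.8  1.2 -0.4]
[[[-3.5, -5.2, 36.0], -0.1], [[-3.5, -5.2, 36.0], -0.1], [[-3.5, -5.2, 36.0], -0.0], [[-3.4, -5.2, 36.0], -0.1], [[-3.5, -5.2, 36.0], -0.0]]
```

Emit:
drive_tool --steps '[[[-3.5,-5.2,36],0],[[-3.5,-5.2,36],0],[[-3.5,-5.2,36],0],[[-3.5,-5.2,36],0],[[-3.5,-5.2,36],0],[[0,0,0],0],[[0,0,0],0],[[0,0,0],0]]'

```text
time: 2.77
tool_pos: [0.6146, -0.0588, 0.1528]
tcp_rot: [-0.094, 3.139, -0.0]
wrist_force: [0.6, -0.6, -0.0]
width: 0.998
```

```bash
cat > shot.py <<'E'
from h import *
import sys
# shot.py tag  [cam x0 y0 x1 y1 s]...
for i in range(2,len(sys.argv),6):
    n=sys.argv[i];x0,y0,x1,y1,s=map(int,sys.argv[i+1:i+6])
    im=bot.read_camera(n)[:,:,::-1]; cv2.imwrite(f"pics/raw_{n}_{sys.argv[1]}.png",im)
    cv2.imwrite(f"pics/{n}_{sys.argv[1]}.png",cv2.resize(im[y0:y1,x0:x1],None,fx=s,fy=s,interpolation=cv2.INTER_CUBIC))
E
python3 plan.py "[[0.6155,-0.066,0.078,0.06,10]]"; python3 shot.py g1 scene 160 120 300 240 5 top 170 80 300 200 5
```

```text
now [ 0.6146 -0.0588  0.1528] yaw 0.0599 tilt [ 0.0014 -0.    ] w 0.998 t 2.77 F [ 0.6 -0.6 -0. ]
[[[-0.0, -0.9, 9.3], -0.0], [[-0.1, -0.9, 9.4], -0.0], [[-0.0, -0.9, 9.3], -0.0], [[-0.1, -0.9, 9.4], -0.0], [[-0.0, -0.9, 9.3], -0.0], [[-0.1, -0.9, 9.4], -0.0], [[-0.0, -0.9, 9.3], -0.0], [[-0.1, -1.0, 9.4], -0.0]]
```

View pics/scene_g1.png

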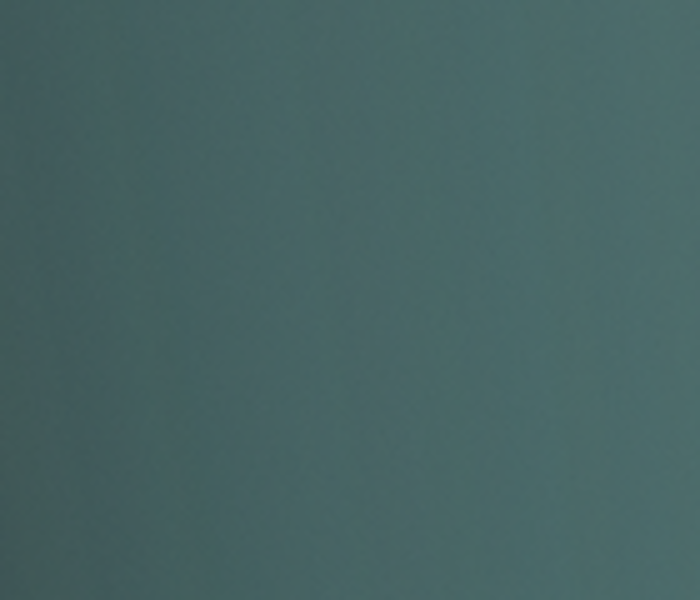

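View pics/top_g1.png

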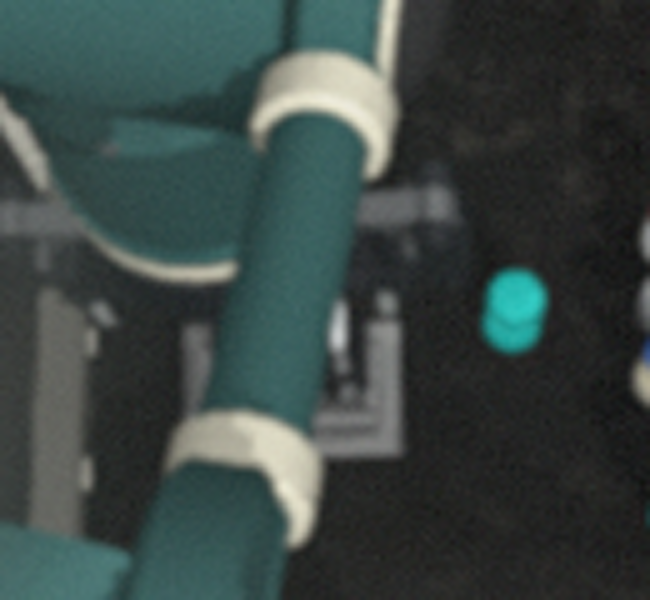

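Emit:
drive_tool --steps '[[[-0.1,-0.9,9.4],0],[[-0.1,-0.9,9.4],0],[[-0.1,-0.9,9.4],0],[[-0.1,-0.9,9.4],0],[[-0.1,-0.9,9.4],0],[[-0.1,-0.9,9.4],0],[[-0.1,-0.9,9.4],0],[[-0.1,-0.9,9.4],0]]'

```text
time: 3.53
tool_pos: [0.6148, -0.0663, 0.0747]
tcp_rot: [0.094, -3.139, -0.0]
wrist_force: [-0.6, -0.8, 0.2]
width: 0.999
```

Emit:
drive_tool --steps '[[[0,0,0],0],[[0,0,0],0]]'

```text
time: 3.7
tool_pos: [0.6144, -0.0662, 0.0749]
tcp_rot: [0.093, -3.138, -0.001]
wrist_force: [0.2, 0.3, -0.9]
width: 1.0
```

```bash
python3 plan.py "[[0.6155,-0.066,0.078,0.06,10]]"
```

```text
now [ 0.6144 -0.0662  0.0749] yaw 0.0596 tilt [-0.0021  0.0003] w 1.0 t 3.7 F [ 0.2  0.3 -0.9]
[[[-1.1, 0.1, -3.1], -0.0]]
```

Emit:
drive_tool --steps '[[[-1,0,-3],0],[[0,0,0],0],[[0,0,0],0]]'

```text
time: 3.95
tool_pos: [0.6172, -0.0663, 0.0804]
tcp_rot: [-0.094, 3.138, -0.001]
wrist_force: [0.5, 0.4, 0.1]
width: 1.001
```

Emit:
drive_tool --steps '[[[0,0,0],0],[[0,0,0],0],[[0,0,0],0],[[0,0,0],0],[[0,0,0],0],[[0,0,0],0],[[0,0,0],0],[[0,0,0],0]]' --jaw 0.51 --force 20

```text
time: 4.62
tool_pos: [0.6164, -0.0662, 0.0795]
tcp_rot: [-0.094, 3.14, -0.0]
wrist_force: [-0.3, 0.6, 4.0]
width: 0.509
```

```bash
python3 plan.py "[[0.6155,-0.066,0.098,0.06,10]]"
```

```text
now [ 0.6164 -0.0662  0.0795] yaw 0.0598 tilt [ 0.0007 -0.    ] w 0.509 t 4.62 F [-0.3  0.6  4. ]
[[[0.4, 0.1, -9.2], -0.0], [[0.5, 0.1, -9.3], -0.0]]
```

Emit:
drive_tool --steps '[[[0,0,-5],0],[[0,0,-10],0],[[0,0,-15],0],[[0,0,-20],0],[[0,0,-20],0],[[0,0,-20],0],[[0,0,-20],0],[[0,0,0],0]]'

```text
time: 5.28
tool_pos: [0.6191, -0.0666, 0.1947]
tcp_rot: [-0.093, 3.132, -0.002]
wrist_force: [1.5, 0.2, -0.1]
width: 0.512
```

```bash
python3 plan.py "[[0.649,-0.2183,0.20,-0.04,20],[0.649,-0.2183,0.14,-0.04,20]]"; python3 shot.py g2 scene 160 80 300 200 5 top 170 80 300 200 5
```

```text
now [ 0.6191 -0.0666  0.1947] yaw 0.0597 tilt [ 0.0085 -0.0013] w 0.512 t 5.28 F [ 1.5  0.2 -0.1]
[[[-2.6, -19.1, -0.6], 0.7], [[-2.8, -19.1, -0.6], 0.7], [[-3.1, -19.1, -0.6], 0.7], [[-3.3, -19.0, -0.6], 0.7], [[-3.6, -19.0, -0.6], 0.7], [[-3.8, -19.0, -0.6], 0.7], [[-4.0, -18.9, -0.6], 0.8], [[-4.2, -18.9, -0.7], 0.7]]
[[[0.1, 0.0, 15.0], 0.0], [[0.1, 0.0, 15.0], 0.0], [[0.1, 0.0, 15.0], 0.0], [[0.2, 0.1, 15.0], 0.0]]
```

View pics/top_g2.png

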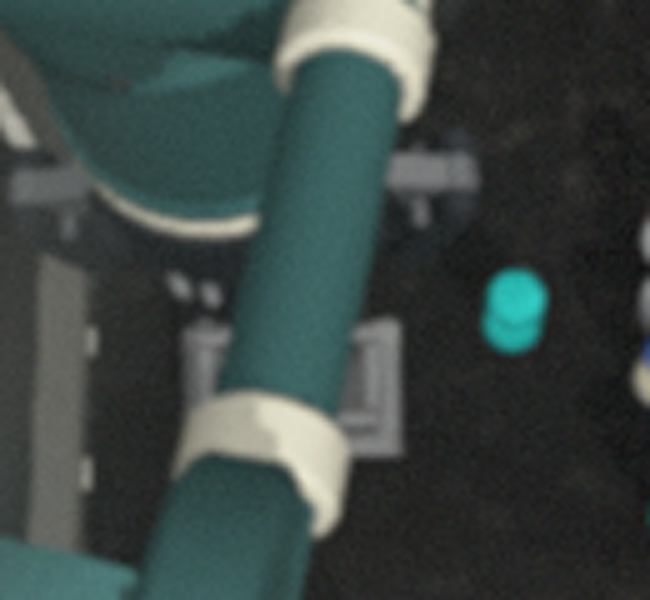

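View pics/scene_g2.png

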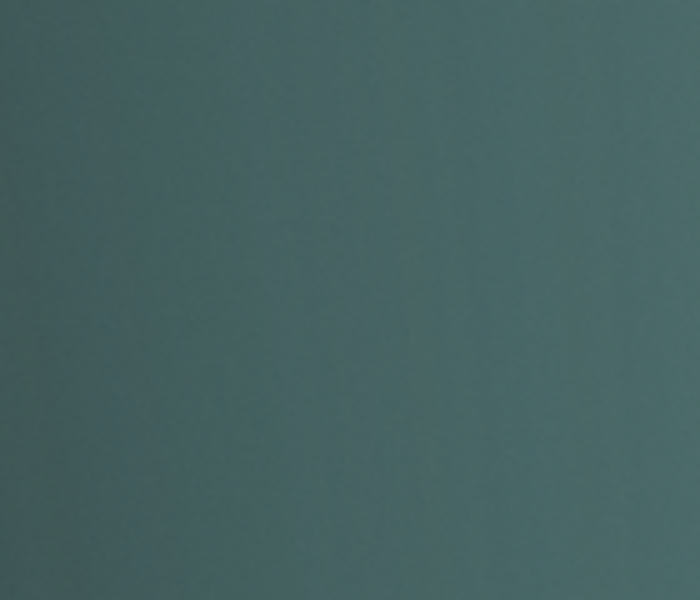

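Emit:
drive_tool --steps '[[[-2.7,-19.1,-0.6],0.7],[[-2.8,-19.1,-0.6],0.7],[[-3.1,-19.1,-0.6],0.7],[[-3.3,-19,-0.6],0.7],[[-3.6,-19,-0.6],0.7],[[-3.8,-19,-0.6],0.7],[[-4,-18.9,-0.6],0.8],[[-4.2,-18.9,-0.7],0.7]]'

```text
time: 6.05
tool_pos: [0.6449, -0.2183, 0.1912]
tcp_rot: [-0.063, -3.137, -0.002]
wrist_force: [-0.4, -0.8, -1.2]
width: 0.51
```

Emit:
drive_tool --steps '[[[0,0,0],0],[[0,0,0],0]]'

```text
time: 6.22
tool_pos: [0.6454, -0.2186, 0.1921]
tcp_rot: [-0.065, -3.138, -0.002]
wrist_force: [0.6, 0.2, -2.1]
width: 0.514
```

```bash
python3 plan.py "[[0.649,-0.2183,0.16,-0.04,10]]"; python3 shot.py g3 scene 220 80 360 220 4 top 230 60 370 200 4
```

```text
now [ 0.6454 -0.2186  0.1921] yaw -0.0415 tilt [-0.0026  0.0012] w 0.514 t 6.22 F [ 0.6  0.2 -2.1]
[[[-0.9, 0.1, 8.0], -0.0], [[-0.9, 0.1, 8.0], -0.0], [[-0.9, 0.1, 8.1], -0.0], [[-1.0, 0.2, 8.0], -0.1]]
```

View pics/top_g3.png

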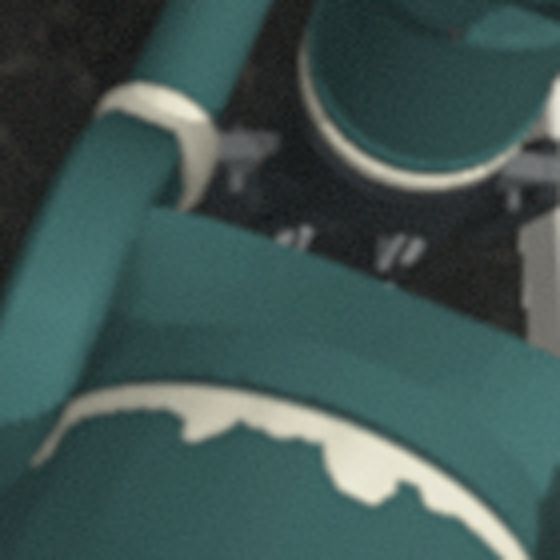

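View pics/scene_g3.png

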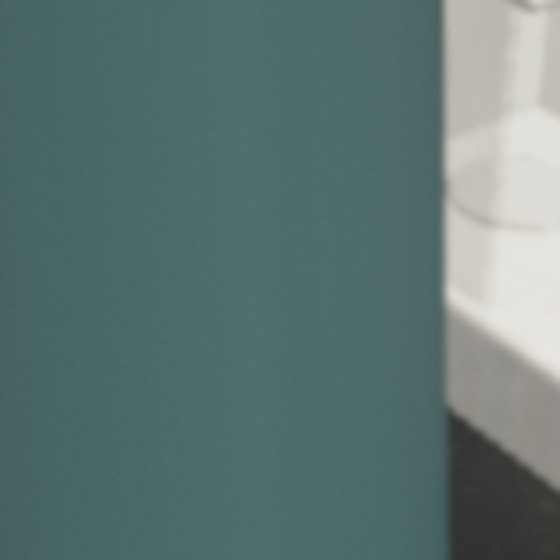

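```bash
cat > ovt.py <<'E'
# overlay of the expected tongs at measured tcp: ovt.py rawtag cam x0 y0 x1 y1 s px py pz yaw half_off
from ov import *
import sys
tag,n=sys.argv[1:3]; x0,y0,x1,y1,s=map(int,sys.argv[3:8]); x,y,z,yw,op,xo=map(float,sys.argv[8:14])
im=cv2.imread(f"pics/raw_{n}_{tag}.png"); im=cv2.resize(im[y0:y1,x0:x1],None,fx=s,fy=s,interpolation=cv2.INTER_CUBIC)
f=z-.073
u=np.array([-np.sin(yw),np.cos(yw)]);e=np.array([np.cos(yw),np.sin(yw)])
c=np.array([x,y])+e*xo
draw(im,n,box(c,yw,.026,.06,f+.047,f+.064),(0,0,255),x0,y0,s)
for sg in(-1,1):
    draw(im,n,box(c+u*sg*(op/2-.003-.0015),yw,.018,.003,f,f+.112),(0,255,255),x0,y0,s)
cv2.imwrite(f"pics/ovt_{n}_{tag}.png",im)
E
python3 ovt.py g3 top 270 90 350 150 9 .6454 -.2186 .192 -.0415 .044 0
```

```text
(no output)
```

View pics/ovt_top_g3.png

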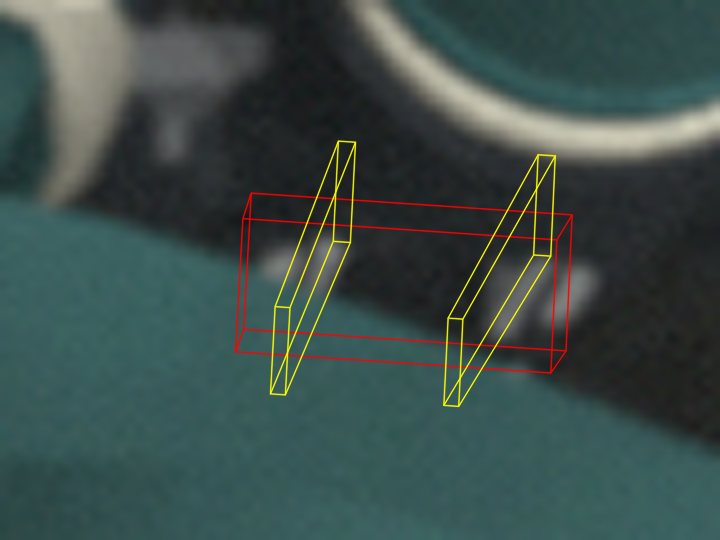

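Emit:
drive_tool --steps '[[[-0.9,0,10],0],[[-0.9,0,10],0],[[-0.9,0,10],0],[[-0.9,0,10],0],[[0,0,10],0],[[0,0,10],0],[[0,0,0],0],[[0,0,0],0]]' --jaw 0.53

```text
time: 6.98
tool_pos: [0.6489, -0.2176, 0.1324]
tcp_rot: [-0.062, -3.138, -0.001]
wrist_force: [0.2, -0.6, -1.4]
width: 0.529
```

```bash
python3 plan.py "[[0.649,-0.2183,0.125,-0.04,10]]"; python3 shot.py g4 top 230 60 370 200 4; python3 plan.py "[[0.649,-0.2183,0.1005,-0.04,4]]"; python3 ovt.py g4 top 270 90 350 160 9 .649 -.2185 .131 -.0415 .045 0
```

```text
now [ 0.6489 -0.2176  0.1324] yaw -0.0397 tilt [-0.0025  0.0009] w 0.529 t 6.98 F [ 0.2 -0.6 -1.4]
[[[-0.1, -0.7, 7.4], 0.0]]
now [ 0.6496 -0.2179  0.1336] yaw -0.0397 tilt [-0.0006  0.0002] w 0.534 t 7.03 F [0.2 0.6 0.1]
[[[0.1, -0.0, 3.7], 0.0], [[0.1, -0.0, 3.7], 0.0], [[0.1, -0.1, 3.7], 0.0], [[0.0, -0.0, 3.7], 0.0], [[0.1, -0.1, 3.7], 0.0], [[0.0, -0.0, 3.6], 0.0], [[0.1, -0.1, 3.7], 0.0], [[0.0, -0.0, 3.6], 0.0], [[0.1, -0.1, 3.7], 0.0]]
```

View pics/ovt_top_g4.png

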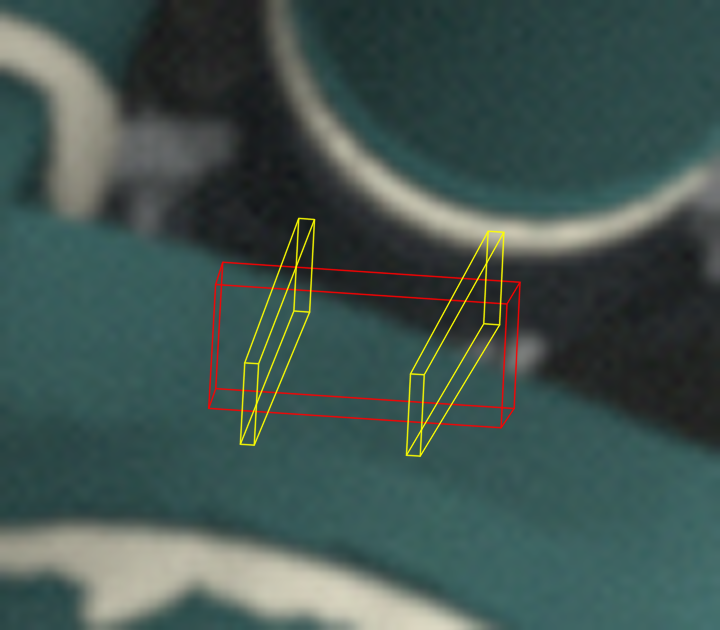

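Emit:
drive_tool --steps '[[[0,-0.3,4],0],[[0,0,4],0],[[0,0,4],0],[[0,0,4],0],[[0,0,2],0],[[0,0,0],0]]'

```text
time: 7.53
tool_pos: [0.6492, -0.2181, 0.115]
tcp_rot: [-0.062, -3.14, -0.001]
wrist_force: [-0.1, -0.2, -1.7]
width: 0.53
```

Emit:
drive_tool --steps '[[[0,0,0],0]]'

```text
time: 7.62
tool_pos: [0.6496, -0.2182, 0.1157]
tcp_rot: [-0.062, -3.141, -0.0]
wrist_force: [-0.2, -0.4, -0.9]
width: 0.529
```

Emit:
drive_tool --steps '[[[0,0,4],0],[[0,0,4],0],[[0,0,2],0],[[0,0,0],0]]'

```text
time: 7.95
tool_pos: [0.6491, -0.218, 0.105]
tcp_rot: [-0.062, -3.139, -0.001]
wrist_force: [-0.5, -0.8, -0.9]
width: 0.532
```

Emit:
drive_tool --steps '[[[0,0,0],0]]'

```text
time: 8.03
tool_pos: [0.6495, -0.2182, 0.1055]
tcp_rot: [-0.062, -3.14, -0.0]
wrist_force: [-0.2, -0.3, -1.2]
width: 0.531
```

Emit:
drive_tool --steps '[[[0,0,2.5],0],[[0,0,2],0],[[0,0,0],0],[[0,0,0],0]]'

```text
time: 8.37
tool_pos: [0.6496, -0.2182, 0.1012]
tcp_rot: [-0.062, -3.141, -0.0]
wrist_force: [0.0, 0.1, -1.1]
width: 0.528
```

Emit:
drive_tool --steps '[[[0,0,0],0],[[0,0,0],0],[[0,0,0],0],[[0,0,0],0],[[0,0,0],0],[[0,0,0],0]]' --jaw 0.28 --force 20

```text
time: 8.87
tool_pos: [0.6499, -0.2183, 0.1017]
tcp_rot: [0.062, 3.141, -0.0]
wrist_force: [0.6, -0.9, -1.9]
width: 0.31
```

Emit:
drive_tool --steps '[[[0,0,0],0]]'

```text
time: 8.95
tool_pos: [0.6499, -0.2183, 0.1016]
tcp_rot: [0.062, 3.141, -0.0]
wrist_force: [1.2, -0.1, -0.7]
width: 0.31
```

Emit:
drive_tool --steps '[[[0,0,-3],0],[[0,0,-5],0],[[0,0,-6],0],[[0,0,0],0]]'

```text
time: 9.28
tool_pos: [0.6507, -0.2187, 0.1174]
tcp_rot: [0.062, 3.139, -0.001]
wrist_force: [-0.6, -0.3, -1.1]
width: 0.313
```

Emit:
drive_tool --steps '[[[0,0,0],0]]'

```text
time: 9.37
tool_pos: [0.6504, -0.2185, 0.1165]
tcp_rot: [0.062, 3.139, -0.001]
wrist_force: [-0.5, -0.1, -2.1]
width: 0.313
```

Emit:
drive_tool --steps '[[[0,0,0],0]]'

```text
time: 9.45
tool_pos: [0.6498, -0.2183, 0.1157]
tcp_rot: [0.063, 3.141, -0.0]
wrist_force: [0.3, -0.2, -2.9]
width: 0.312
```

```bash
python3 shot.py g5 top 230 60 370 200 4 scene 0 0 512 384 1
```

```text
(no output)
```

View pics/top_g5.png

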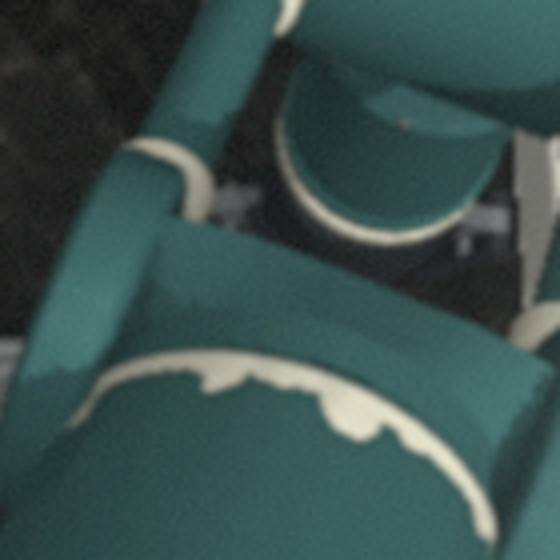

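View pics/scene_g5.png

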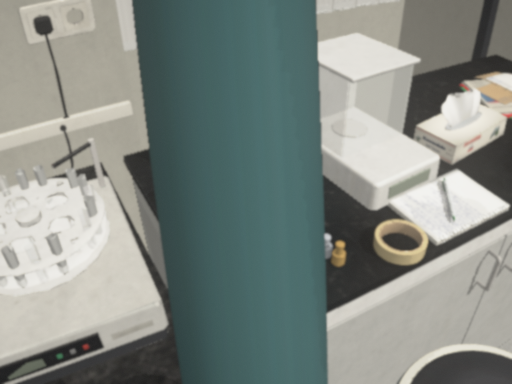

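Emit:
drive_tool --steps '[[[0,0,-8],0],[[0,0,-12],0],[[0,0,-14],0],[[0,0,-14],0],[[0,0,-14],0],[[0,0,-12],0],[[0,0,-6],0],[[0,0,0],0]]'

```text
time: 10.22
tool_pos: [0.6513, -0.2188, 0.1989]
tcp_rot: [0.062, 3.136, -0.003]
wrist_force: [-0.0, -0.2, -0.9]
width: 0.312
```

Emit:
drive_tool --steps '[[[0,0,0],0]]'

```text
time: 10.3
tool_pos: [0.65, -0.2184, 0.1962]
tcp_rot: [0.062, 3.14, -0.001]
wrist_force: [-0.6, -0.2, -2.0]
width: 0.304
```

Emit:
drive_tool --steps '[[[0,0,0],0]]'

```text
time: 10.38
tool_pos: [0.6492, -0.218, 0.1946]
tcp_rot: [-0.062, -3.14, -0.001]
wrist_force: [-0.6, -0.1, -2.0]
width: 0.313
```

```bash
python3 plan.py; python3 shot.py g6 top 230 60 370 200 4; python3 plan.py; python3 ovt.py g6 top 270 90 350 160 9 .650 -.2185 .195 -.0415 .027 0
```

```text
now [ 0.6492 -0.218   0.1946] yaw -0.0398 tilt [-0.0014  0.0006] w 0.313 t 10.38 F [-0.6 -0.1 -2. ]
now [ 0.649  -0.218   0.1941] yaw -0.0398 tilt [-0.0021  0.0008] w 0.306 t 10.43 F [-0.1 -1.4 -2.8]
```

View pics/ovt_top_g6.png

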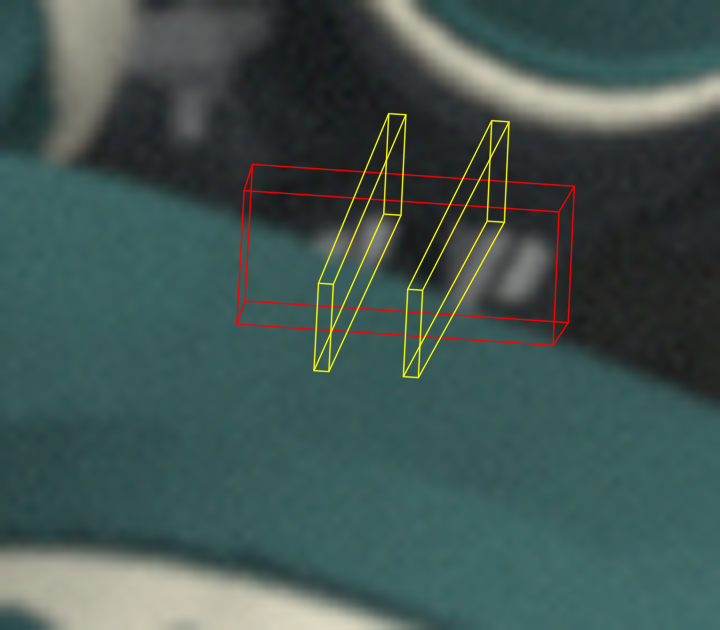

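```bash
python3 plan.py "[[0.4785,-0.0505,0.195,0.0,18]]"
```

```text
now [ 0.649  -0.218   0.1941] yaw -0.0398 tilt [-0.0021  0.0008] w 0.306 t 10.43 F [-0.1 -1.4 -2.8]
[[[12.6, 11.5, -0.0], -0.2], [[12.6, 11.5, -0.0], -0.2], [[12.6, 11.6, -0.0], -0.2], [[12.5, 11.6, -0.0], -0.2], [[12.5, 11.6, -0.0], -0.1], [[12.5, 11.7, -0.0], -0.2], [[12.4, 11.7, -0.0], -0.1], [[12.4, 11.7, -0.1], -0.2], [[12.4, 11.8, -0.0], -0.1], [[12.3, 11.8, -0.1], -0.2], [[12.3, 11.8, -0.0], -0.1], [[12.3, 11.9, -0.1], -0.2], [[12.2, 11.9, -0.0], -0.1], [[12.2, 11.9, -0.1], -0.2]]
```

Emit:
drive_tool --steps '[[[6,5.5,0],-0.1],[[12.6,11.5,0],-0.2],[[12.6,11.5,0],-0.2],[[12.6,11.6,0],-0.2],[[12.5,11.6,0],-0.2],[[12.5,11.6,0],-0.1],[[12.5,11.7,0],-0.2],[[12.4,11.7,0],-0.2]]'

```text
time: 11.1
tool_pos: [0.5569, -0.1278, 0.1945]
tcp_rot: [-0.024, -3.14, -0.001]
wrist_force: [0.3, 0.3, -1.2]
width: 0.3
```

Emit:
drive_tool --steps '[[[12.4,11.7,0],-0.2],[[12.4,11.8,0],-0.1],[[12.3,11.8,0],-0.2],[[12.3,11.8,0],-0.1],[[12.3,11.8,0],-0.2],[[12.2,11.9,0],-0.1],[[6,6,0],0],[[0,0,0],0]]'

```text
time: 11.77
tool_pos: [0.4773, -0.0502, 0.1947]
tcp_rot: [0.003, -3.14, -0.001]
wrist_force: [-0.2, -0.0, -2.4]
width: 0.299
```

```bash
python3 plan.py; python3 shot.py g7 top 170 150 310 290 4 scene 120 100 320 250 4; python3 plan.py "[[0.4785,-0.0505,0.175,0.0,18]]"
```

```text
now [ 0.4773 -0.0502  0.1947] yaw 0.0017 tilt [-0.0018  0.0006] w 0.299 t 11.77 F [-0.2 -0.  -2.4]
now [ 0.4793 -0.0516  0.1954] yaw 0.001 tilt [ 0.0005 -0.0005] w 0.303 t 11.87 F [ 0.7 -0.5 -1.6]
[[[0.4, 0.5, 10.2], 0.0], [[0.4, 0.6, 10.2], 0.1]]
```

View pics/top_g7.png

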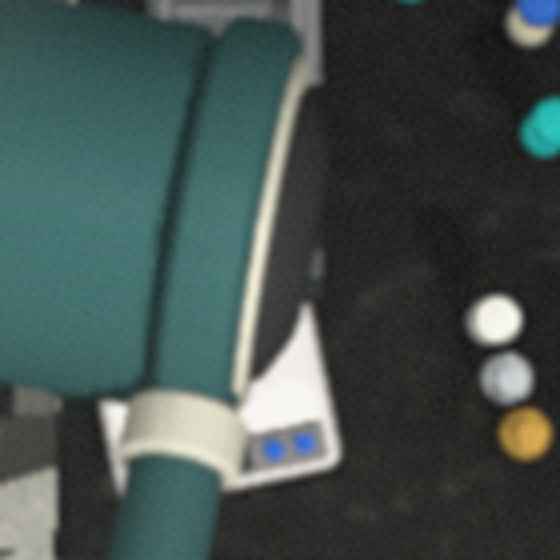

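View pics/scene_g7.png

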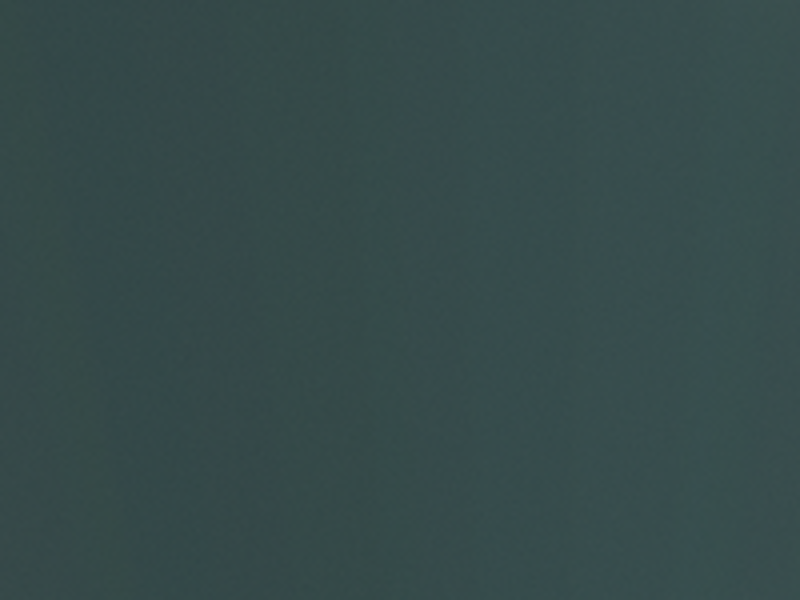

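```bash
python3 -c "
import cv2
a=cv2.imread('pics/raw_top_g7.png')[95:275,270:350];cv2.imwrite('pics/ca.png',cv2.resize(a,None,fx=4,fy=4,interpolation=cv2.INTER_CUBIC)[:600])"
```

```text
(no output)
```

View pics/ca.png

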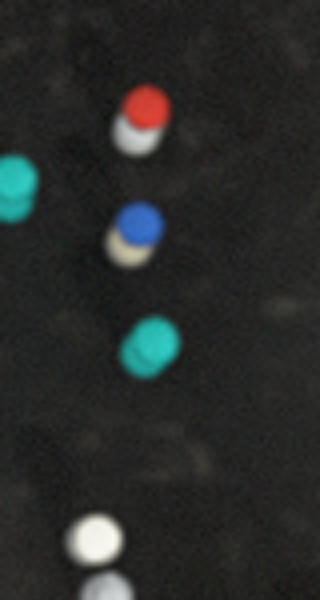

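Emit:
drive_tool --steps '[[[0.3,0.5,8],0],[[0.2,0,10],0],[[0,0,9],0],[[0,0,6],0],[[0,0,0],0],[[0,0,0],0]]'

```text
time: 12.37
tool_pos: [0.4781, -0.0511, 0.1613]
tcp_rot: [0.0, -3.139, -0.001]
wrist_force: [-0.1, -0.1, -1.7]
width: 0.3
```

Emit:
drive_tool --steps '[[[0,0,2],0],[[0,0,2],0],[[0,0,0],0],[[0,0,0],0]]'

```text
time: 12.7
tool_pos: [0.4789, -0.051, 0.1586]
tcp_rot: [-0.001, 3.141, -0.0]
wrist_force: [0.1, -0.1, -2.1]
width: 0.303
```

Emit:
drive_tool --steps '[[[0,0,0],0]]'

```text
time: 12.78
tool_pos: [0.4789, -0.051, 0.1588]
tcp_rot: [-0.001, 3.141, -0.0]
wrist_force: [0.8, 0.8, -1.7]
width: 0.303
```

Emit:
drive_tool --steps '[[[0,0,1.5],0],[[0,0,1.5],0],[[0,0,0],0],[[0,0,0],0]]'

```text
time: 13.12
tool_pos: [0.4786, -0.051, 0.1553]
tcp_rot: [0.001, -3.141, -0.0]
wrist_force: [0.3, 0.2, -2.2]
width: 0.301
```

Emit:
drive_tool --steps '[[[0,0,1.5],0],[[0,0,0],0],[[0,0,0],0]]'

```text
time: 13.37
tool_pos: [0.4787, -0.051, 0.1539]
tcp_rot: [0.001, -3.141, -0.0]
wrist_force: [-0.7, -0.4, -1.3]
width: 0.305
```

Emit:
drive_tool --steps '[[[0,0,1.5],0],[[0,0,0],0],[[0,0,0],0]]'

```text
time: 13.62
tool_pos: [0.4787, -0.051, 0.1523]
tcp_rot: [0.001, -3.141, -0.0]
wrist_force: [0.2, -0.4, -2.6]
width: 0.3
```

Emit:
drive_tool --steps '[[[0,0,1],0],[[0,0,0],0],[[0,0,0],0]]'

```text
time: 13.87
tool_pos: [0.4791, -0.051, 0.1518]
tcp_rot: [-0.001, 3.141, -0.0]
wrist_force: [0.7, 0.9, -1.4]
width: 0.302
```

Emit:
drive_tool --steps '[[[0,0,1],0],[[0,0,0],0],[[0,0,0],0]]'

```text
time: 14.12
tool_pos: [0.4795, -0.051, 0.1516]
tcp_rot: [-0.001, 3.14, -0.0]
wrist_force: [-1.6, 0.5, 6.3]
width: 0.302
```

Emit:
drive_tool --steps '[[[0,0,1],0],[[0,0,0],0],[[0,0,0],0]]'

```text
time: 14.37
tool_pos: [0.4798, -0.051, 0.1512]
tcp_rot: [-0.0, 3.139, -0.0]
wrist_force: [-1.9, 0.9, 7.6]
width: 0.302
```

Emit:
drive_tool --steps '[[[0,0,0],0]]'

```text
time: 14.45
tool_pos: [0.4798, -0.051, 0.1512]
tcp_rot: [-0.001, 3.139, -0.0]
wrist_force: [-0.9, 0.6, 7.4]
width: 0.299
```

Emit:
drive_tool --steps '[[[0,0,-0.8],0],[[0,0,0],0]]'

```text
time: 14.62
tool_pos: [0.4796, -0.051, 0.1512]
tcp_rot: [-0.001, 3.14, -0.0]
wrist_force: [-0.3, 1.5, 5.0]
width: 0.304
```

Emit:
drive_tool --steps '[[[0,0,0],0],[[0,0,0],0]]' --jaw 0.38

```text
time: 14.78
tool_pos: [0.4782, -0.051, 0.1496]
tcp_rot: [0.001, -3.14, 0.0]
wrist_force: [0.5, -1.1, -1.4]
width: 0.38
```

Emit:
drive_tool --steps '[[[0,0,0],0],[[0,0,0],0],[[0,0,0],0]]' --jaw 0.53

```text
time: 15.03
tool_pos: [0.4783, -0.051, 0.1497]
tcp_rot: [0.001, -3.141, -0.0]
wrist_force: [0.0, 0.1, -0.7]
width: 0.529
```

Emit:
drive_tool --steps '[[[0,0,-2],0],[[0,0,-3],0],[[0,0,-4],0],[[0,0,-5],0],[[0,0,-5],0],[[0,0,-8],0],[[0,0,-12],0],[[0,0,-12],0]]'

```text
time: 15.7
tool_pos: [0.4787, -0.051, 0.2025]
tcp_rot: [0.001, -3.142, 0.0]
wrist_force: [0.3, -0.4, -0.1]
width: 0.534
```

```bash
python3 plan.py "[[0.439,-0.2043,0.205,0.317,20],[0.439,-0.2043,0.14,0.317,12]]"
```

```text
now [ 0.4787 -0.051   0.2025] yaw 0.0003 tilt [-0. -0.] w 0.534 t 15.7 F [ 0.3 -0.4 -0.1]
[[[5.0, -19.2, -0.3], -2.3], [[5.7, -18.9, -0.3], -2.3], [[6.5, -18.7, -0.3], -2.3], [[7.2, -18.4, -0.3], -2.2], [[8.0, -18.1, -0.3], -2.3], [[8.7, -17.8, -0.3], -2.2], [[9.3, -17.5, -0.4], -2.3], [[10.0, -17.1, -0.3], -2.2]]
[[[0.0, 0.0, 10.8], -0.0], [[0.0, 0.0, 10.8], -0.0], [[0.0, 0.0, 10.8], -0.0], [[0.0, 0.0, 10.9], -0.0], [[0.0, 0.0, 10.8], -0.0], [[0.0, 0.0, 10.9], -0.0]]
```

Emit:
drive_tool --steps '[[[5,-19.2,-0.3],-2.3],[[5.7,-18.9,-0.3],-2.3],[[6.5,-18.7,-0.3],-2.3],[[7.2,-18.4,-0.3],-2.2],[[8,-18.1,-0.3],-2.3],[[8.7,-17.8,-0.3],-2.2],[[9.3,-17.5,-0.3],-2.3],[[10,-17.1,-0.3],-2.2]]'

```text
time: 16.37
tool_pos: [0.4393, -0.2055, 0.2053]
tcp_rot: [-0.498, 3.1, -0.002]
wrist_force: [0.5, -0.6, -1.9]
width: 0.533
```

Emit:
drive_tool --steps '[[[0,0,0],0],[[0,0,0],0],[[0,0,0],0]]'

```text
time: 16.62
tool_pos: [0.4394, -0.2041, 0.2045]
tcp_rot: [-0.493, 3.102, -0.0]
wrist_force: [1.0, 0.0, -0.9]
width: 0.529
```

```bash
python3 plan.py "[[0.439,-0.2043,0.14,0.317,12]]"; python3 shot.py g8 top 180 120 340 280 4 scene 160 160 360 310 4
```

```text
now [ 0.4394 -0.2041  0.2045] yaw 0.3152 tilt [0.001  0.0001] w 0.529 t 16.62 F [ 1.   0.  -0.9]
[[[0.1, -0.0, 10.7], -0.0], [[0.1, -0.0, 10.8], -0.0], [[0.1, -0.0, 10.7], -0.0], [[0.1, -0.0, 10.8], -0.0], [[0.0, -0.0, 10.7], -0.1], [[0.1, -0.0, 10.8], -0.0]]
```

View pics/top_g8.png

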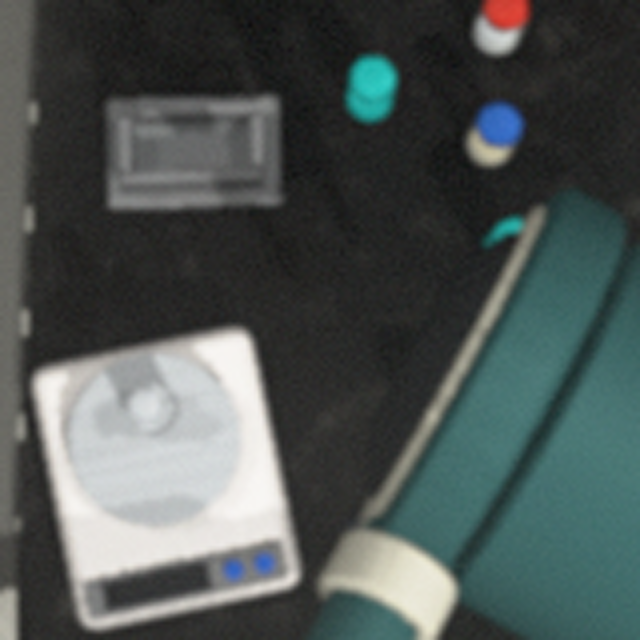

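View pics/scene_g8.png

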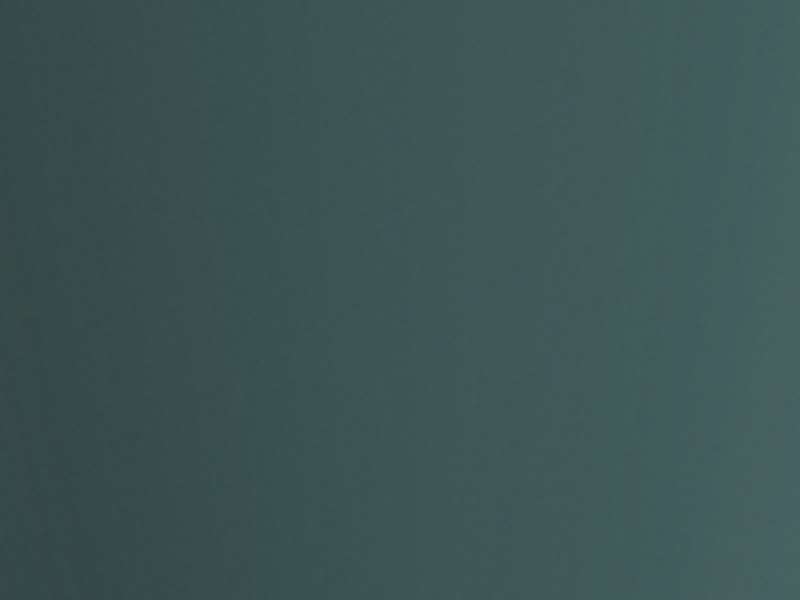

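Run:
```python
from ov import *
print(onz("top",*cr(152,407,180,120,4),.094))
n="top";x0,y0,x1,y1,s=200,138,256,178,14
im=cv2.imread("pics/raw_top_g8.png"); im=cv2.resize(im[y0:y1,x0:x1],None,fx=s,fy=s,interpolation=cv2.INTER_CUBIC)
st=(.6132,-.0645)
draw(im,n,box(st,.055,.056,.088,0,0),(0,255,255),x0,y0,s);draw(im,n,box(st,.055,.028,.06,.03,.03),(0,255,0),x0,y0,s);draw(im,n,box(st,.055,.028,.06,.005,.005),(0,0,255),x0,y0,s)
cv2.imwrite("pics/st.png",im)
```

```text
[ 0.47593118 -0.05421997  0.094     ]
```

View pics/st.png

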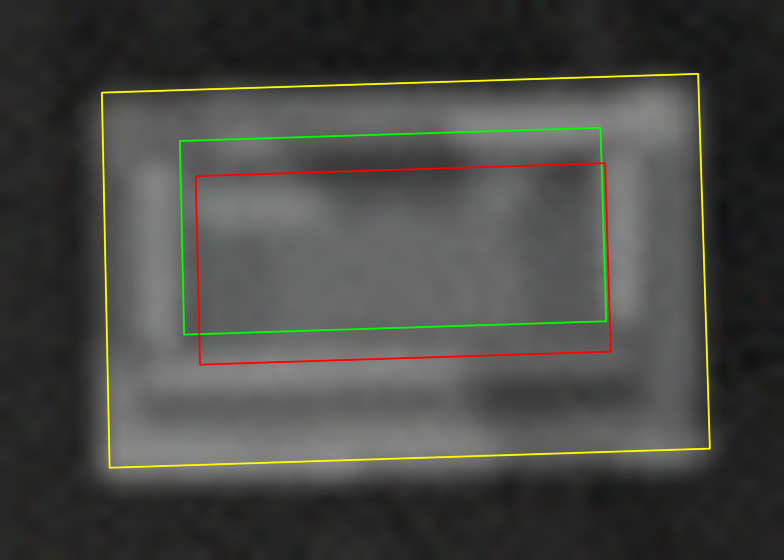

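Emit:
drive_tool --steps '[[[0,0,10.7],0],[[0,0,10.8],0],[[0,0,10.7],0],[[0,0,10.8],0],[[0,0,10.7],0],[[0,0,10.8],0],[[0,0,7],0],[[0,0,0],0]]'

```text
time: 17.38
tool_pos: [0.4375, -0.2035, 0.1296]
tcp_rot: [0.494, -3.099, -0.004]
wrist_force: [-0.0, 0.7, -1.8]
width: 0.531
```

Emit:
drive_tool --steps '[[[0,0,0],0],[[0,0,0],0]]'

```text
time: 17.55
tool_pos: [0.4395, -0.2046, 0.1326]
tcp_rot: [-0.494, 3.102, -0.001]
wrist_force: [-0.2, -0.9, -1.4]
width: 0.535
```

```bash
python3 plan.py "[[0.439,-0.2043,0.116,0.317,4]]"
```

```text
now [ 0.4395 -0.2046  0.1326] yaw 0.3162 tilt [ 0.0007 -0.0004] w 0.535 t 17.55 F [-0.2 -0.9 -1.4]
[[[0.1, 0.1, 3.3], -0.0], [[0.1, 0.1, 3.3], -0.0], [[0.1, 0.1, 3.3], -0.0], [[0.0, 0.1, 3.3], -0.0], [[0.1, 0.0, 3.4], -0.0]]
```

Emit:
drive_tool --steps '[[[0,0.1,4],0],[[0,0.1,4],0],[[0,0.1,4],0],[[0,0,4],0],[[0,0,0],0],[[0,0,0],0]]'

```text
time: 18.05
tool_pos: [0.4386, -0.2038, 0.1157]
tcp_rot: [0.495, -3.102, -0.001]
wrist_force: [-0.1, 0.3, -1.5]
width: 0.533
```

Emit:
drive_tool --steps '[[[0,0,4],0],[[0,0,4],0],[[0,0,2],0],[[0,0,0],0],[[0,0,0],0]]'

```text
time: 18.47
tool_pos: [0.4388, -0.2039, 0.1059]
tcp_rot: [0.495, -3.102, -0.001]
wrist_force: [0.7, 0.1, -1.2]
width: 0.53
```

```bash
python3 plan.py "[[0.439,-0.2043,0.101,0.317,4]]"
```

```text
now [ 0.4388 -0.2039  0.1059] yaw 0.3163 tilt [-0.0006  0.0003] w 0.53 t 18.47 F [ 0.7  0.1 -1.2]
[[[-0.1, -0.2, 2.4], -0.0], [[-0.0, -0.3, 2.5], -0.0]]
```

Emit:
drive_tool --steps '[[[0,-0.2,2.5],0],[[0,0,2.2],0],[[0,0,0],0],[[0,0,0],0]]'

```text
time: 18.8
tool_pos: [0.4389, -0.2041, 0.1013]
tcp_rot: [0.495, -3.102, -0.0]
wrist_force: [0.1, 0.7, -1.2]
width: 0.531
```

Emit:
drive_tool --steps '[[[0,0,0],0],[[0,0,0],0],[[0,0,0],0],[[0,0,0],0],[[0,0,0],0],[[0,0,0],0]]' --jaw 0.28 --force 20

```text
time: 19.3
tool_pos: [0.4392, -0.2043, 0.1016]
tcp_rot: [-0.495, 3.102, -0.0]
wrist_force: [0.4, -0.0, -1.5]
width: 0.303
```

Emit:
drive_tool --steps '[[[0,0,0],0]]'

```text
time: 19.38
tool_pos: [0.4392, -0.2043, 0.1016]
tcp_rot: [-0.495, 3.102, -0.0]
wrist_force: [-0.2, -0.1, -1.1]
width: 0.301
```

Emit:
drive_tool --steps '[[[0,0,-3],0],[[0,0,-5],0],[[0,0,-8],0],[[0,0,-12],0],[[0,0,-14],0],[[0,0,-14],0],[[0,0,-14],0],[[0,0,-12],0]]'

```text
time: 20.05
tool_pos: [0.4396, -0.2045, 0.1858]
tcp_rot: [-0.494, 3.101, -0.002]
wrist_force: [0.7, -0.2, -3.7]
width: 0.302
```

Emit:
drive_tool --steps '[[[0,0,-8],0],[[0,0,-4],0],[[0,0,0],0],[[0,0,0],0]]'

```text
time: 20.38
tool_pos: [0.4389, -0.2041, 0.1953]
tcp_rot: [0.495, -3.102, -0.0]
wrist_force: [-0.2, 0.5, -1.8]
width: 0.306
```

Emit:
drive_tool --steps '[[[0,0,0],0]]'

```text
time: 20.47
tool_pos: [0.4384, -0.2039, 0.1946]
tcp_rot: [0.495, -3.101, -0.002]
wrist_force: [-0.5, 0.4, -2.7]
width: 0.302
```

```bash
python3 plan.py "[[0.4465,-0.0485,0.195,0.0,18]]"
```

```text
now [ 0.4384 -0.2039  0.1946] yaw 0.3163 tilt [-0.0016  0.0008] w 0.302 t 20.47 F [-0.5  0.4 -2.7]
[[[-6.2, 16.1, -0.0], 2.0], [[-5.7, 16.3, -0.0], 2.0], [[-5.1, 16.5, -0.0], 2.0], [[-4.5, 16.7, -0.1], 2.0], [[-3.9, 16.9, -0.0], 2.0], [[-3.3, 17.0, -0.1], 2.0], [[-2.7, 17.1, -0.0], 2.0], [[-2.2, 17.1, -0.1], 2.1], [[-1.5, 17.2, -0.0], 2.0]]
```

Emit:
drive_tool --steps '[[[-4,8,-2],1],[[-5.9,16.3,-2],2],[[-5.3,16.4,-2],2],[[-4.7,16.6,-2],2],[[-4.2,16.8,-2],2],[[-3.6,16.9,0],2],[[-3,17,0],2],[[-2.4,17.1,0],2]]'

```text
time: 21.13
tool_pos: [0.4456, -0.0736, 0.2044]
tcp_rot: [0.083, -3.139, -0.001]
wrist_force: [-0.1, -0.8, -3.0]
width: 0.307
```

```bash
python3 plan.py "[[0.4465,-0.0485,0.203,0.0,15]]"
```

```text
now [ 0.4456 -0.0736  0.2044] yaw 0.0526 tilt [-0.002   0.0004] w 0.307 t 21.13 F [-0.1 -0.8 -3. ]
[[[-1.1, 12.5, 0.7], 1.5], [[-0.8, 12.6, 0.7], 1.5]]
```

Emit:
drive_tool --steps '[[[-0.6,10,0],1.5],[[-0.6,9,0],1.5],[[0,4,0],0],[[0,0,0],0],[[0,0,0],0],[[0,0,0],0]]'

```text
time: 21.63
tool_pos: [0.4466, -0.052, 0.2052]
tcp_rot: [0.004, -3.141, 0.0]
wrist_force: [-0.2, 0.3, -2.6]
width: 0.308
```

```bash
python3 plan.py "[[0.4460,-0.0485,0.16,0.0,8]]"
```

```text
now [ 0.4466 -0.052   0.2052] yaw 0.0023 tilt [-0.0006 -0.0003] w 0.308 t 21.63 F [-0.2  0.3 -2.6]
[[[0.1, 0.6, 7.5], 0.0], [[0.1, 0.6, 7.5], 0.0], [[0.1, 0.6, 7.5], 0.0], [[0.1, 0.6, 7.6], 0.0], [[0.1, 0.5, 7.5], 0.1], [[0.0, 0.6, 7.6], 0.0]]
```

Emit:
drive_tool --steps '[[[0.1,0.6,7],0],[[0.1,0.6,8],0],[[0.1,0.6,8],0],[[0.1,0.6,8],0],[[0.1,0.5,7],0],[[0,0.3,5],0],[[0,0,0],0],[[0,0,0],0]]'

```text
time: 22.3
tool_pos: [0.4459, -0.0483, 0.1619]
tcp_rot: [0.003, -3.141, -0.0]
wrist_force: [0.3, -0.8, -2.4]
width: 0.303
```

Emit:
drive_tool --steps '[[[0,0,2],0],[[0,0,2],0],[[0,0,0],0],[[0,0,0],0]]'

```text
time: 22.63
tool_pos: [0.4463, -0.0483, 0.1586]
tcp_rot: [-0.003, 3.141, -0.0]
wrist_force: [-0.7, -0.4, -2.6]
width: 0.304
```

```bash
python3 plan.py "[[0.4460,-0.0485,0.154,0.0,8]]"
```

```text
now [ 0.4463 -0.0483  0.1586] yaw 0.0022 tilt [ 0.0002 -0.0001] w 0.304 t 22.63 F [-0.7 -0.4 -2.6]
[[[0.3, -0.2, 4.6], 0.1]]
```

Emit:
drive_tool --steps '[[[0,0,1.5],0],[[0,0,1.5],0],[[0,0,1.5],0],[[0,0,0],0],[[0,0,0],0]]'

```text
time: 23.05
tool_pos: [0.446, -0.0483, 0.1538]
tcp_rot: [0.003, -3.141, -0.0]
wrist_force: [-0.3, 0.4, -2.1]
width: 0.303
```

Emit:
drive_tool --steps '[[[0,0,1],0],[[0,0,0],0],[[0,0,0],0]]'

```text
time: 23.3
tool_pos: [0.4462, -0.0483, 0.1529]
tcp_rot: [0.003, -3.142, -0.0]
wrist_force: [-0.5, 0.0, -0.8]
width: 0.301
```

Emit:
drive_tool --steps '[[[0,0,1],0],[[0,0,0],0],[[0,0,0],0]]'

```text
time: 23.55
tool_pos: [0.4461, -0.0483, 0.1519]
tcp_rot: [0.003, -3.141, -0.0]
wrist_force: [-0.0, -0.5, -2.0]
width: 0.299
```

Emit:
drive_tool --steps '[[[0,0,0.8],0],[[0,0,0],0],[[0,0,0],0]]'

```text
time: 23.8
tool_pos: [0.4465, -0.0484, 0.1515]
tcp_rot: [-0.003, 3.141, -0.0]
wrist_force: [0.5, -0.7, -0.1]
width: 0.302
```

Contact is starting (expected at 0.1515). Half a millimetre more, then release.

Emit:
drive_tool --steps '[[[0,0,0.5],0],[[0,0,0],0],[[0,0,0],0]]'

```text
time: 24.05
tool_pos: [0.4468, -0.0485, 0.1513]
tcp_rot: [-0.003, 3.14, -0.001]
wrist_force: [0.1, 0.7, 2.3]
width: 0.304
```

Emit:
drive_tool --steps '[[[0,0,0],0],[[0,0,0],0]]' --jaw 0.38

```text
time: 24.22
tool_pos: [0.4459, -0.0482, 0.1504]
tcp_rot: [0.003, -3.141, -0.0]
wrist_force: [-1.1, -0.4, -1.9]
width: 0.381
```

Emit:
drive_tool --steps '[[[0,0,0],0],[[0,0,0],0],[[0,0,0],0]]' --jaw 0.53

```text
time: 24.47
tool_pos: [0.4459, -0.0483, 0.1504]
tcp_rot: [0.003, -3.141, -0.0]
wrist_force: [0.4, 0.2, -1.4]
width: 0.53
```

Emit:
drive_tool --steps '[[[0,0,-2],0],[[0,0,-3],0],[[0,0,-4],0],[[0,0,-5],0],[[0,0,-5],0],[[0,0,-8],0],[[0,0,-12],0],[[0,0,-12],0]]'

```text
time: 25.13
tool_pos: [0.4462, -0.0483, 0.2029]
tcp_rot: [-0.003, 3.142, 0.0]
wrist_force: [0.4, -0.6, -1.3]
width: 0.533
```

```bash
python3 plan.py "[[0.6155,-0.0655,0.205,0.06,20]]"
```

```text
now [ 0.4462 -0.0483  0.2029] yaw 0.0021 tilt [0. 0.] w 0.533 t 25.13 F [ 0.4 -0.6 -1.3]
[[[-18.8, -1.9, -0.2], -0.4], [[-18.8, -2.1, -0.2], -0.4], [[-18.8, -2.2, -0.2], -0.4], [[-18.8, -2.3, -0.2], -0.4], [[-18.7, -2.5, -0.3], -0.3], [[-18.7, -2.6, -0.2], -0.4], [[-18.7, -2.7, -0.3], -0.3], [[-18.7, -2.8, -0.2], -0.4], [[-18.7, -2.9, -0.3], -0.3]]
```

Emit:
drive_tool --steps '[[[-10,-1,-1],-0.2],[[-18.8,-2.1,-1],-0.4],[[-18.8,-2.2,-1],-0.4],[[-18.8,-2.3,0],-0.4],[[-18.7,-2.4,0],-0.4],[[-18.7,-2.5,0],-0.4],[[-18.7,-2.6,0],-0.3],[[-18.7,-2.7,0],-0.3]]'

```text
time: 25.8
tool_pos: [0.5896, -0.0628, 0.2049]
tcp_rot: [-0.081, 3.14, -0.0]
wrist_force: [1.0, -0.0, -0.8]
width: 0.53
```

Emit:
drive_tool --steps '[[[-17,-2,0],-0.3],[[-8,-0.8,0],0],[[0,0,0],0],[[0,0,0],0],[[0,0,0],0]]'

```text
time: 26.22
tool_pos: [0.6121, -0.064, 0.2045]
tcp_rot: [0.088, -3.139, -0.0]
wrist_force: [0.2, 0.2, -1.4]
width: 0.533
```

```bash
python3 plan.py "[[0.6145,-0.065,0.13,0.055,12]]"; python3 shot.py h1 top 170 100 330 260 4
```

```text
now [ 0.6121 -0.064   0.2045] yaw 0.0562 tilt [-0.0012  0.0001] w 0.533 t 26.22 F [ 0.2  0.2 -1.4]
[[[-0.3, -0.2, 10.6], 0.0], [[-0.4, -0.2, 10.6], 0.0], [[-0.3, -0.1, 10.7], 0.0], [[-0.4, -0.2, 10.6], 0.0], [[-0.3, -0.1, 10.7], 0.0], [[-0.4, -0.2, 10.6], 0.0], [[-0.3, -0.1, 10.7], 0.1]]
```

View pics/top_h1.png

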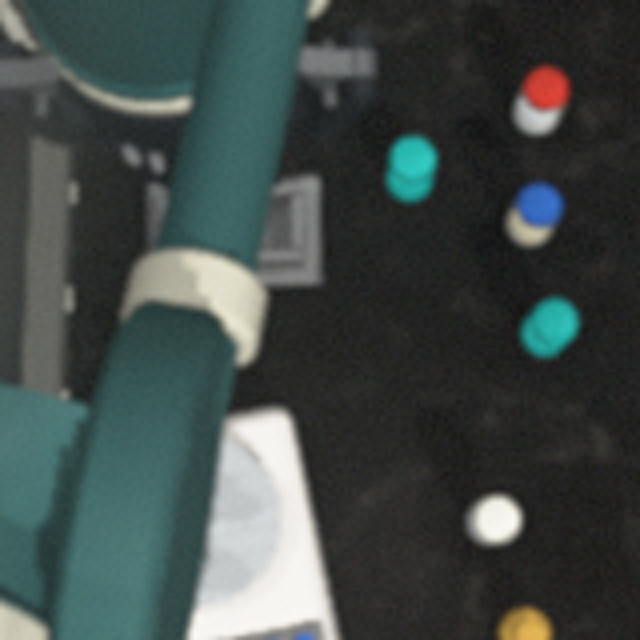

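Emit:
drive_tool --steps '[[[-0.4,-0.1,10.7],0],[[-0.4,-0.2,10.7],0],[[-0.4,-0.1,10.7],0],[[-0.4,-0.2,10.7],0],[[-0.4,-0.1,10.7],0],[[-0.4,-0.2,10.7],0],[[0,-0.1,10],0],[[0,0,0],0]]'

```text
time: 26.93
tool_pos: [0.6133, -0.0647, 0.127]
tcp_rot: [0.088, -3.135, -0.001]
wrist_force: [-0.6, 0.6, -1.8]
width: 0.529
```

Emit:
drive_tool --steps '[[[0,0,0],0],[[0,0,0],0],[[0,0,0],0]]'

```text
time: 27.18
tool_pos: [0.6162, -0.0651, 0.1314]
tcp_rot: [-0.088, 3.139, -0.0]
wrist_force: [0.1, -0.7, -1.4]
width: 0.528
```

```bash
python3 plan.py "[[0.6145,-0.065,0.09,0.055,5]]"
```

```text
now [ 0.6162 -0.0651  0.1314] yaw 0.0563 tilt [ 0.0017 -0.0002] w 0.528 t 27.18 F [ 0.1 -0.7 -1.4]
[[[0.2, 0.0, 4.6], 0.0], [[0.2, 0.0, 4.6], 0.0], [[0.2, 0.0, 4.6], 0.0], [[0.2, 0.0, 4.6], 0.0], [[0.2, 0.0, 4.6], 0.0], [[0.2, 0.1, 4.6], 0.0], [[0.2, 0.0, 4.6], 0.0], [[0.2, 0.1, 4.6], 0.0], [[0.1, 0.0, 4.6], 0.1]]
```

Emit:
drive_tool --steps '[[[0.2,0,5],0],[[0.2,0,5],0],[[0.2,0,5],0],[[0.2,0,5],0],[[0.2,0,3],0],[[0,0,0],0],[[0,0,0],0]]'

```text
time: 27.77
tool_pos: [0.614, -0.065, 0.1069]
tcp_rot: [0.088, -3.139, -0.0]
wrist_force: [0.2, -0.4, 0.5]
width: 0.532
```

Emit:
drive_tool --steps '[[[0,0,0],0]]'

```text
time: 27.85
tool_pos: [0.6145, -0.0651, 0.1076]
tcp_rot: [-0.088, 3.14, -0.0]
wrist_force: [0.9, -0.3, -1.6]
width: 0.53
```

Emit:
drive_tool --steps '[[[0,0,4],0],[[0,0,4],0],[[0,0,4],0],[[0,0,2],0],[[0,0,0],0],[[0,0,0],0]]'

```text
time: 28.35
tool_pos: [0.6141, -0.065, 0.0931]
tcp_rot: [0.088, -3.14, -0.0]
wrist_force: [0.3, 0.8, -0.8]
width: 0.529
```

Emit:
drive_tool --steps '[[[0,0,0],0]]'

```text
time: 28.43
tool_pos: [0.6144, -0.0651, 0.0935]
tcp_rot: [-0.088, 3.14, -0.0]
wrist_force: [-1.2, -0.1, -0.6]
width: 0.527
```

Emit:
drive_tool --steps '[[[0,0,4],0],[[0,0,4],0],[[0,0,3],0],[[0,0,0],0],[[0,0,0],0]]'

```text
time: 28.85
tool_pos: [0.6139, -0.065, 0.0819]
tcp_rot: [0.088, -3.139, -0.0]
wrist_force: [-0.8, 0.3, -0.7]
width: 0.528
```

Emit:
drive_tool --steps '[[[0,0,1.5],0],[[0,0,0],0],[[0,0,0],0]]'

```text
time: 29.1
tool_pos: [0.6145, -0.0651, 0.0811]
tcp_rot: [-0.088, 3.14, -0.0]
wrist_force: [0.4, 0.3, -1.0]
width: 0.528
```

Emit:
drive_tool --steps '[[[0,0,1.5],0],[[0,0,0],0],[[0,0,0],0]]'

```text
time: 29.35
tool_pos: [0.6144, -0.0651, 0.0795]
tcp_rot: [-0.088, 3.14, 0.0]
wrist_force: [0.2, 0.0, -0.7]
width: 0.531
```

Emit:
drive_tool --steps '[[[0,0,1],0],[[0,0,0],0],[[0,0,0],0]]'

```text
time: 29.6
tool_pos: [0.6149, -0.0651, 0.0792]
tcp_rot: [-0.088, 3.139, -0.0]
wrist_force: [-0.4, 0.0, 3.4]
width: 0.533
```

Emit:
drive_tool --steps '[[[0,0,1],0],[[0,0,0],0],[[0,0,0],0]]'

```text
time: 29.85
tool_pos: [0.6155, -0.0651, 0.0788]
tcp_rot: [-0.088, 3.138, -0.0]
wrist_force: [-0.6, 0.4, 5.5]
width: 0.534
```

Emit:
drive_tool --steps '[[[0,0,0],0]]'

```text
time: 29.93
tool_pos: [0.6155, -0.0652, 0.0788]
tcp_rot: [-0.088, 3.138, -0.0]
wrist_force: [0.1, 1.0, 5.5]
width: 0.53
```

Emit:
drive_tool --steps '[[[0,0,-0.8],0],[[0,0,0],0]]'

```text
time: 30.1
tool_pos: [0.6149, -0.0651, 0.0788]
tcp_rot: [-0.088, 3.139, -0.0]
wrist_force: [-0.1, 0.5, 2.7]
width: 0.532
```

Emit:
drive_tool --steps '[[[0,0,0],0],[[0,0,0],0]]' --jaw 0.62

```text
time: 30.27
tool_pos: [0.6139, -0.065, 0.0778]
tcp_rot: [0.088, -3.139, -0.0]
wrist_force: [-0.3, 0.7, -0.4]
width: 0.62
```

Emit:
drive_tool --steps '[[[0,0,0],0],[[0,0,0],0],[[0,0,0],0],[[0,0,0],0],[[0,0,0],0],[[0,0,0],0]]' --jaw 1.0

```text
time: 30.77
tool_pos: [0.6144, -0.065, 0.0783]
tcp_rot: [0.088, -3.14, -0.0]
wrist_force: [-0.1, 0.1, -0.1]
width: 1.002
```

Emit:
drive_tool --steps '[[[0,0,-5],0],[[0,0,-10],0],[[0,0,-15],0],[[0,0,-25],0],[[0,0,-30],0],[[0,0,-35],0],[[0,0,-40],0],[[0,0,-40],0]]'

```text
time: 31.43
tool_pos: [0.6138, -0.065, 0.2808]
tcp_rot: [-0.088, 3.14, -0.0]
wrist_force: [0.9, -0.4, 0.9]
width: 1.003
```

Emit:
drive_tool --steps '[[[0,0,-30],0],[[0,30,-20],0],[[0,38,0],0],[[0,38,0],0],[[0,38,0],0],[[0,38,0],0],[[0,38,0],0],[[0,38,0],0]]'

```text
time: 32.1
tool_pos: [0.5995, 0.1943, 0.3299]
tcp_rot: [-0.088, 3.139, 0.001]
wrist_force: [0.1, -0.8, 0.8]
width: 1.003
```

```bash
python3 plan.py; python3 shot.py h2 top 170 100 330 260 4 scene 140 140 360 300 3
```

```text
now [0.5995 0.1943 0.3299] yaw 0.0561 tilt [0.0017 0.0004] w 1.003 t 32.1 F [ 0.1 -0.8  0.8]
```

View pics/top_h2.png

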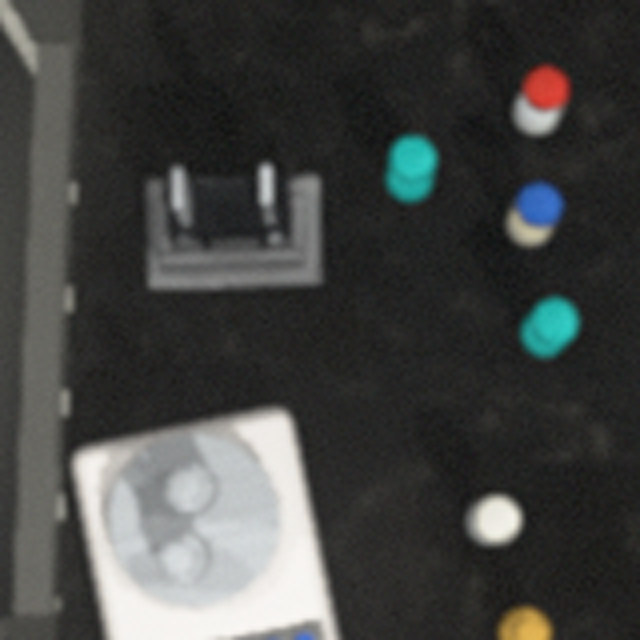

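View pics/scene_h2.png

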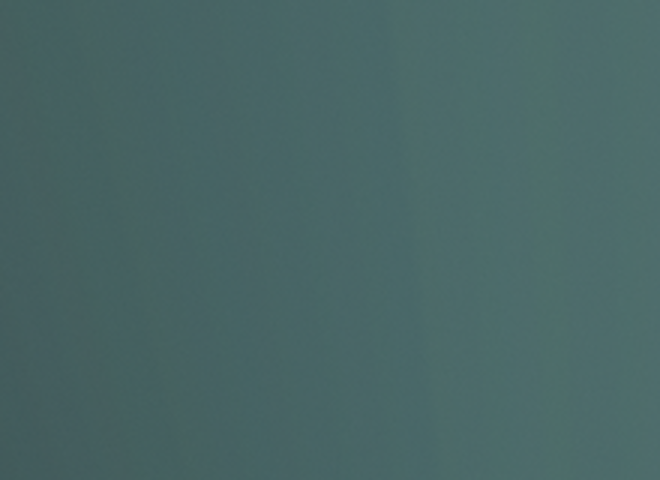

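Emit:
drive_tool --steps '[[[16,36,0],0],[[16,36,0],0],[[16,36,0],0],[[16,36,0],0],[[16,36,0],0],[[16,36,0],0],[[16,36,0],0],[[16,36,0],0]]'

```text
time: 32.87
tool_pos: [0.4553, 0.4737, 0.3296]
tcp_rot: [-0.087, 3.139, 0.001]
wrist_force: [-0.2, -0.2, 0.4]
width: 1.003
```

```bash
python3 plan.py; python3 shot.py h3 top 170 100 330 260 4 scene 180 150 360 290 4
cat > o3.py <<'E'
from ov import *
print(onz("top",*cr(192,489,170,100,4),.094),onz("top",*cr(184,558,170,100,4),.094))
def comp(n,x0,y0,x1,y1,s):
    im=cv2.imread(f"pics/raw_{n}_h3.png"); im=cv2.resize(im[y0:y1,x0:x1],None,fx=s,fy=s,interpolation=cv2.INTER_CUBIC)
    d=lambda L,c:draw(im,n,L,c,x0,y0,s)
    up=lambda c:[l+[0,0,.05] for l in weight(c)]
    d(up((.4765,-.053)),(0,255,0));d(up((.446,-.0495)),(0,255,0));d([circ((.4625,-.0507),.042,.05),circ((.4625,-.0507),.031,.05)],(0,0,255))
    cv2.imwrite(f"pics/o3_{n}.png",im)
comp("top",185,195,255,260,10);comp("scene",200,205,300,285,7)
a=cv2.imread("pics/raw_top0.png").astype(int);b=cv2.imread("pics/raw_top_h3.png").astype(int)
d=np.abs(a-b).max(2).astype(np.uint8);cv2.imwrite("pics/diff.png",cv2.resize(d[90:290,180:340]*3,None,fx=3,fy=3))
E
python3 o3.py
```

```text
now [0.4553 0.4737 0.3296] yaw 0.0557 tilt [0.0013 0.0006] w 1.003 t 32.87 F [-0.2 -0.2  0.4]
[ 0.47502103 -0.05424743  0.094     ] [ 0.44364687 -0.05155473  0.094     ]
```

View pics/scene_h3.png

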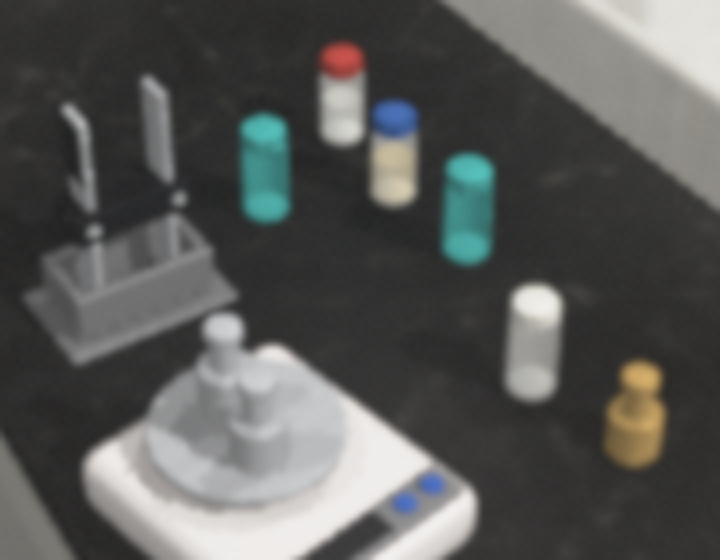

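View pics/o3_top.png

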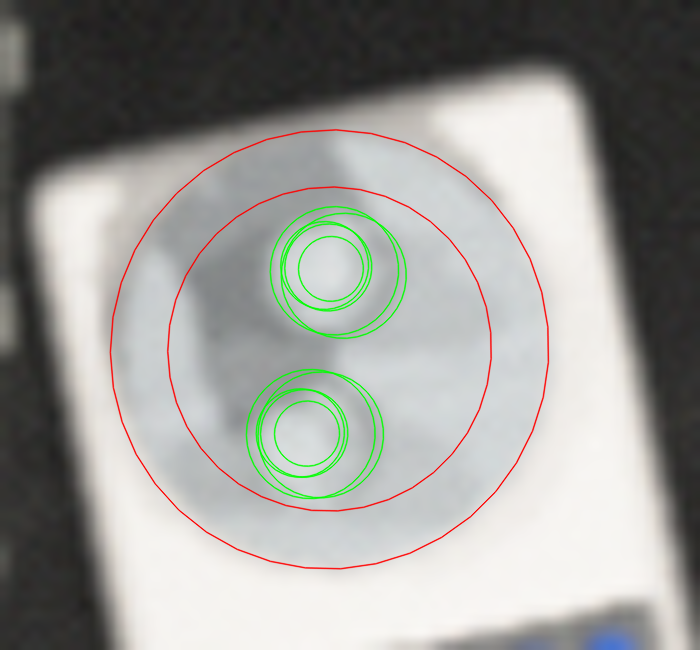

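View pics/diff.png

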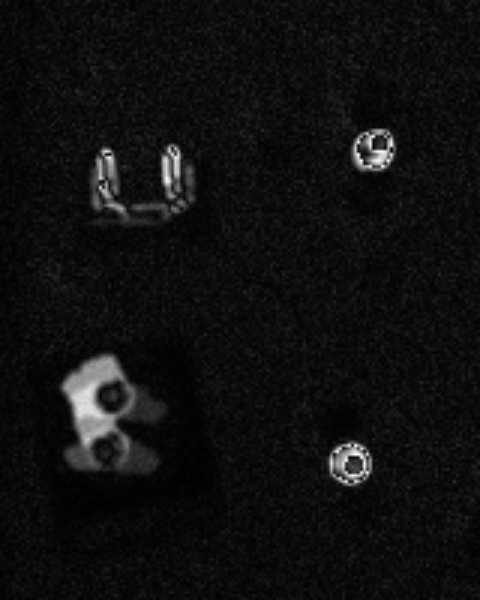

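Emit:
drive_tool --steps '[[[0,0,0],0],[[0,0,0],0],[[0,0,0],0],[[0,0,0],0]]'

```text
time: 33.3
tool_pos: [0.457, 0.4714, 0.3287]
tcp_rot: [-0.085, 3.14, -0.0]
wrist_force: [0.1, 0.5, 0.3]
width: 0.998
```

```bash
python3 -c "
from workcell import bot
print(bot.finish_job())"
```

```text
the job is handed in; nothing more can be done
None
```

I took the tongs from their stand and set weight_a, then weight_b, upright on the pan using only the tongs. I then stood the tongs back in the stand, let go and handed the job in at about 33 s of the 69 s allowed. `finish_job()` reports no verdict.

**Weights:** The last pictures show both steel weights upright on the pan, about 14–19 mm from its centre (limit 31 mm).

**Tongs:** They stand upright in their stand, within about 2 mm of where they began. They touched the floor at the same tool height as at pick-up.

**Other objects:** A before/after difference image shows no movement of the three vials or the brass weight. No wrist-force reading went above about 8 N. I saw no sign of the gripper touching a weight.

**What disagreed or stayed unchecked:**
- With a weight held, the gripper read about 0.30–0.31, or 26 mm, against the 29 mm expected. Both weights still lifted and held.
- In the final top view the weights' knobs measured 1–3 mm off the overlay I had drawn for them, close to the calibration error.
- The arm blocked the scene camera during the lifts. I judged those from the wrist force and, for weight_a, from its empty place on the bench.

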